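# Slide the dissecting pan home in its rack lane

## Task

With the fingertips, push the blue-rimmed dissecting pan from the front of the rack straight down the free lane until its far end comes up to the black rubber buffer. Its enamel chips easily: line it up before the lane, push gently, and let neither the pan nor the robot touch the steel guide rails; do not grip or lift the pan. Leave the green-rimmed pan in the other lane, the beaker, the forceps and the jar where they are, and move clear at the end.

Things in the scene. Friction and masses are not known exactly. Their poses are not given: they have to be found in the camera images.
- pan: The pan to push: white enamelled dissecting pan, dark blue rim, black wax bed; 120 long (its x) x 100 wide (y) x 38 mm high over the rim; walls below the rim 1.5 mm further in. Loose, 0.3 to 0.6 kg, stops when not pushed. Origin: centre of its underside; x points down the lane. Starts on the rack's plate before the free lane's mouth, up to 20 mm off its centre line and 0.2 rad askew.
- rack: Fixed pan rack: slate plate 6 mm thick on the bench, with two parallel lanes. Origin: on the bench, midway between the lanes; x runs down the lanes, away from the robot, y left. Plate from x = -190 to 170, y = -145 to 145 mm; the pans stand on its top, z = 6 mm. Lane centre lines at y = +63 and -63 mm. Far end: steel stop strip, 34 mm high, near face at x = 155 mm, with a buffer in each lane.
- rails: Three fixed steel guide rails (axes as rack): 8 mm round bars on posts at y = -126, 0, +126 mm, tops 22 mm above the plate (28 above the bench), from the mouth at x = -6 to 155 mm. At the mouth the last 24 mm of the two outer bars splay outward by 9 mm. A lane is 118 mm wide between bars: 9 mm beside the pan on either side. Nothing may touch them.
- buffer_free: Black rubber buffer at the far end of the FREE lane (which lane is free varies), 10 (x) x 50 (y) x 25 mm, fixed. Origin: on the plate's top, middle of the buffer's near face, on the lane's centre line; x points down the lane, away from the robot, y left. In this frame the pan is home with its origin at x = -60, y = 0 mm, the mouth is at x = -151 mm and the pan starts at x = -255 to -235 mm.
- parked_pan: Bystander: a second pan of the same size with green rim and brownish wax, already home in the other lane. Loose. Origin: centre of its underside.
- beaker: Bystander: clear plastic beaker, 66 mm across, 75 mm high, standing on a grey tray (350 x 260 mm, rim 15 mm high) at the left of the rack. Loose. Origin: centre of its underside.
- forceps: Bystander: steel forceps, 135 mm long, lying on the tray. Loose. Origin: under their middle.
- jar: Bystander: specimen jar with black cap, 58 mm across, 75 mm high, on the bench at the right of the rack. Loose. Origin: centre of its underside.
Mind the look-alikes: they are no part of the job. What is shaped like the pan but brown or yellow is not meant.

How it is judged:
On the way:
1. the pan's far end is between the rails of the free lane, the pan straight (x of pan in the frame of buffer_free between -0.19 and -0.08 m and y of pan in the frame of buffer_free between -0.01 and 0.01 m and angle between the x axis of pan and the x axis of buffer_free, either way round below 0.07 rad), for 0.1 s.
At the end, for the whole second after the job is handed in: The pan stands flat and still on the plate in the free lane, its far end within 6 mm of the rubber buffer, within 10 mm of the lane's centre line and straight to 0.07 rad; the green-rimmed pan is within 6 mm and the beaker, forceps and jar within 10 mm of where they were (x of pan in the frame of buffer_free between -0.066 and -0.055 m and y of pan in the frame of buffer_free between -0.01 and 0.01 m and angle between the x axis of pan and the x axis of buffer_free, either way round below 0.07 rad and z of pan in the frame of rack below 0.009 m and angle between pan's own z axis and vertical below 0.05 rad and linear speed of pan below 0.01 m/s and distance of parked_pan from where it was at the start of the episode below 0.006 m and distance of each of beaker, forceps, jar from where it was at the start of the episode below 0.01 m); the robot touches nothing.
It fails at once if a guide rail is touched by the pan, the robot or anything else (contact force between rails and anything else above 0.2 N).
It fails at once if the pan is lifted off the plate (by more than 5 mm) or tipped (z of pan in the frame of rack above 0.011 m or angle between pan's own z axis and vertical above 0.12 rad).
It fails at once if the pan is gripped or shoved hard (more than 30 N from the fingers, or onto the buffer) (contact force between the fingers and pan above 30 N or contact force between pan and buffer_free above 30 N).
It fails at once if a bystander is disturbed (green-rimmed pan moved more than 6 mm; beaker, forceps or jar more than 10 mm) (distance of parked_pan from where it was at the start of the episode above 0.006 m or distance of any of beaker, forceps, jar from where it was at the start of the episode above 0.01 m).
It also fails if it takes over 54 s, if anything falls off the work surface, if the arm or the gripper's body presses on something with over 40 N, if the wrist force passes 120 N, or if a joint passes its speed limit or range.

## Robot

A 6-joint arm with a two-finger parallel gripper is mounted at the origin on the work surface. World frame = base frame: x ahead of the robot, y to its left, z up, the work surface at z = 0. Lengths are in m, angles in rad, forces in N, time in s.
With the tool pointing down it reaches from about 0.325 to 1 m from the base axis. Payload 5.1 kg.
Tool frame: the origin (TCP) lies midway between the tips of the shut fingers; the grasp point (between the pads) lies 19 mm behind it; z points along the fingers, y is the direction in which the jaws open and shut (so a half turn about z gives the same grasp; the last joint's range is limited). The gripper opens to 85 mm and grips with 20 to 120 N. Pads are 22 mm wide; open, the fingers measure 114 mm over their backs; the gripper's body (76 mm by 85 mm) begins 54 mm behind the grasp point. The pads swing forward as they close: fully open they stand 13 mm farther back than shut.
Start: joints at [1.212, 0.124, 1.65, -0, 1.367, -0.083], TCP at [0.177, 0.625, 0.231] pointing down, gripper open.
Joint ranges: [-2.61, 2.61], [-1.02, 2.33], [0.03, 2.71], [-1.35, 4.49], [0.32, 2.68], [-2.91, 2.91]. Speed limits (rad/s): [2.57, 2.57, 3.14, 3.14, 3.14, 3.14].

## Interface

Orientations are given as a unit quaternion [x, y, z, w].
In Python, from bench import env gives the robot as it stands.
- The arm moves only by the tool move_arm, never from a script. Its argument "targets" is a list of rows, each a list of 3 entries, a list of its own where there are three numbers: the shift along the tool's x, y, z normalised to -1 to 1, where 1 is 600 mm, then the turn, a rotation vector about the tool's x, y, z normalised to -1 to 1, where 1 is 45 degrees, then the closure, from 0 (fully open) to 1 (shut). A call has 1 to 10 rows; each row is the pose to reach, as a shift and turn from the pose commanded when the call began, along the tool's axes at that moment; what a row does not reach only later rows make up. A row lasts 1/8 s, in which the tool goes at most 62.5 mm and 10.7 degrees, less where a joint would pass 70% of its speed; a pose out of reach is approached as far as the arm can. A call with a number of a shift or a turn outside -1 to 1 is refused whole. A call with a gripper value outside its range is refused whole. The fingers move at their own pace and stop on an object; "squeeze" is the grip in N (left out, the last holds). Time passes only in rows, so rows that repeat a pose let the fingers close. It gives the time, the measured TCP pose, the force and the opening at its end, in the units of the state.
- env.state(): the state, without advancing time (a new reading comes with each control period).
- env.capture(name): name is "scene" or "top"; returns the picture (480x640x3 uint8, red, green, blue); there is no depth.
- env.camera_info(name): a dict with "fx", "fy", "cx", "cy" (pixels), "k1" (the pictures are not rectified: a ray, as slopes to the right and down, at radius r is drawn at 1 + k1 r^2 times it, then the intrinsics apply), "world_to_cam" (4x4, takes a point from world to camera coordinates). Camera axes: x right, y down, z forward; pixel columns grow to the right and rows downward; lengths in m; the calibration is good to about 2 mm. A picture is of the moment at which its call begins. camera_info takes no time and is no camera call.
- env.job_done(): hands the job in, once; it reports no verdict.
The state is a dict: "time_s": time; "joint_positions": joint angles; "qd": joint speeds; "effort": joint torques, N m; "tool_pos": TCP position; "eef_rot": TCP orientation; "wrist_force": force on the tool from outside, world axes, zero at the start; "moment": the same for the moment, N m; "grip_width": finger opening in m.
Only numpy, scipy, OpenCV 4.12 (cv2) and the standard library are available. Lean on these libraries where they do the work, as an engineer would, in place of code of your own. Each camera call takes 0.05 s, during which the arm holds its last target.

## Working session

There is one attempt and no reset: what is moved stays moved. The work goes in short steps, Python scripts to look and compute and a tool call to move; the robot and the scene stay as the last step left them, time stands still between calls to the robot, and variables do not carry over. Pictures are saved under pics/ and viewed, and the job is handed in when it is done.

Besides the shell and the picture viewer there is one more tool, called after "Emit:" as name(argument=value, ...), one argument or row to a line, values as JSON. move_arm: Moves the arm, as the interface text tells. Scaled input: -1 to 1 covers 600 mm each way for a shift and 45 degrees each way for a turn. Its arguments: {"type":"object","properties":{"targets":{"type":"array"},"squeeze":{"type":"number"}},"required":["targets"]}

```bash
mkdir -p pics; ls
python3 - <<'E'
from bench import env
import cv2
for n in ["scene","top"]:
    im=env.capture(n); cv2.imwrite(f"pics/{n}0.png",im[:,:,::-1])
    print(n,env.camera_info(n))
print(env.state())
E
```

```text
pics
scene {'fx': 614.0088980926976, 'fy': 614.0088980926976, 'cx': 322.4263843740375, 'cy': 233.7376403847492, 'k1': -0.05456070293936193, 'world_to_cam': array([[-0.83908445,  0.54393155, -0.00870392,  0.4361871 ],
       [ 0.42052577,  0.63839916, -0.64467402, -0.1913113 ],
       [-0.34510196, -0.54459617, -0.76440804,  1.71564873],
       [ 0.        ,  0.        ,  0.        ,  1.        ]])}
top {'fx': 618.7608051984954, 'fy': 618.7608051984954, 'cx': 331.7037345413092, 'cy': 229.6760073086089, 'k1': 0.028282326481974086, 'world_to_cam': array([[-0.02654014, -0.99955313,  0.01375367, -0.00338237],
       [-0.99681051,  0.02542644, -0.07564593,  0.52253741],
       [ 0.07526242, -0.01571746, -0.99703988,  1.44102168],
       [ 0.        ,  0.        ,  0.        ,  1.        ]])}
{'time_s': 0.1, 'joint_positions': array([ 1.21239654e+00,  1.24452732e-01,  1.65155899e+00,  7.68887193e-06,
        1.36746928e+00, -8.26087071e-02]), 'qd': array([ 0.00010976, -0.00050209, -0.00210897,  0.0002759 , -0.00239612,
        0.00026761]), 'effort': array([ 5.63291615e-04, -4.24931610e+01, -3.66654110e+01, -9.76746287e-05,
        4.03957616e-03,  1.08532703e-05]), 'tool_pos': array([0.17683744, 0.62490892, 0.23015487]), 'eef_rot': array([ 1.37459650e-01,  9.90506917e-01, -9.20489207e-04, -2.10184602e-04]), 'wrist_force': array([-1.05297033,  0.49522268,  0.5207889 ]), 'moment': array([ 0.01988737, -0.03088337,  0.0323494 ]), 'grip_width': 0.08548808747427264}
```

View pics/scene0.png

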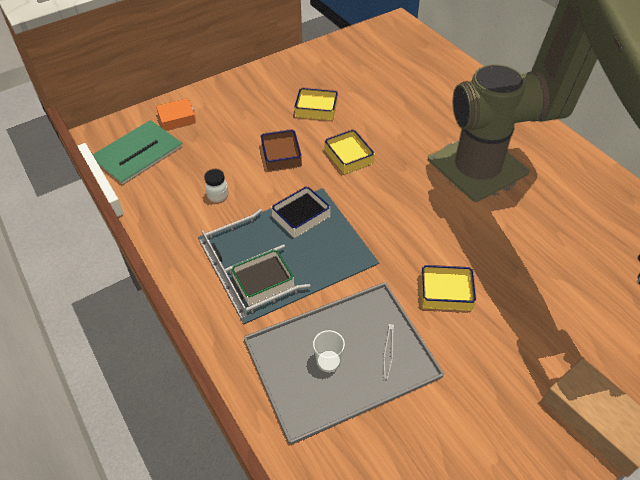

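View pics/top0.png

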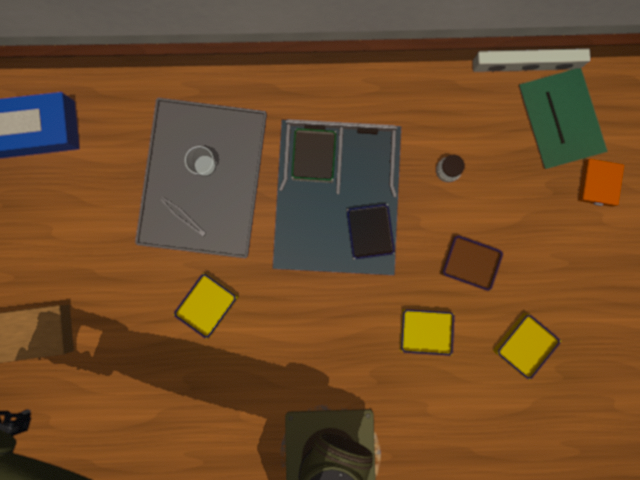

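The scene shows the blue-rimmed pan with the black bed at top (371,231) / scene (300,211), on the plate before the right lane. The buffer for the free lane is at top (367,131). The look-alikes are brown at top (472,262) and yellow at (205,304), (427,331) and (528,345). The green-rimmed pan is parked at (314,155). I'll enlarge to confirm.

Run:
```python
import cv2
a=cv2.imread("pics/top0.png")[110:285,260:415]; cv2.imwrite("pics/top0c.png",cv2.resize(a,None,fx=3.4,fy=3.4,interpolation=cv2.INTER_CUBIC))
a=cv2.imread("pics/scene0.png")[180:330,190:385]; cv2.imwrite("pics/scene0c.png",cv2.resize(a,None,fx=4,fy=4,interpolation=cv2.INTER_CUBIC))
```

```text
(no output)
```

View pics/top0c.png

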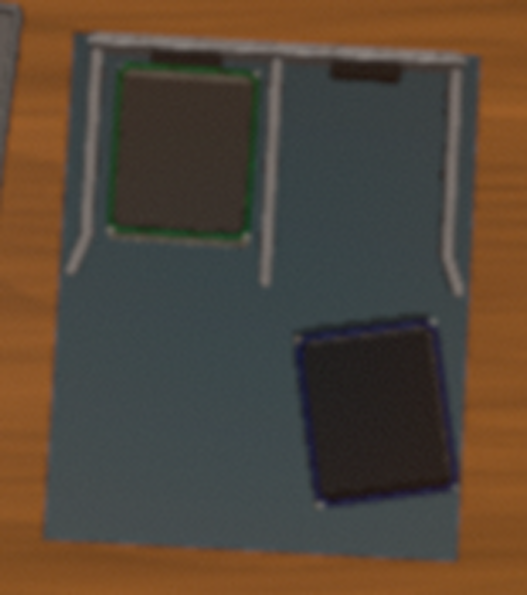

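View pics/scene0c.png

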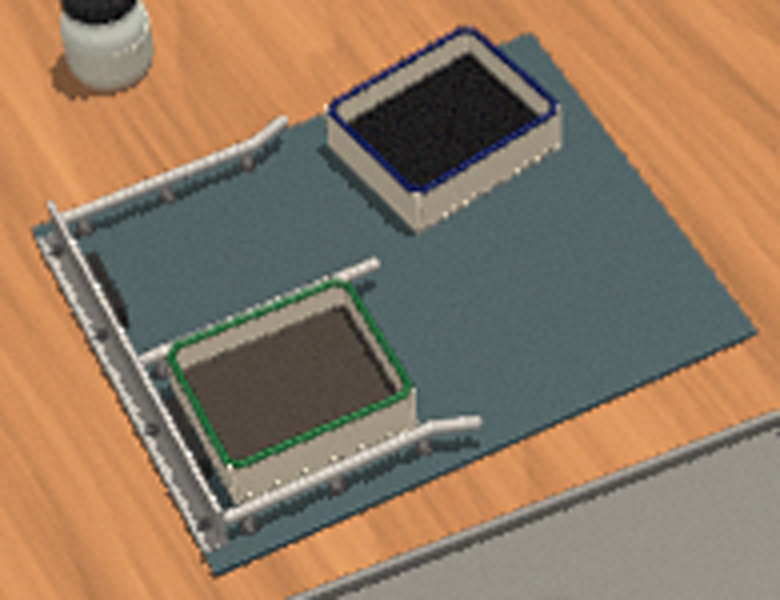

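```bash
cat > h.py <<'E'
import numpy as np, cv2
from bench import env
from scipy.optimize import least_squares
def proj(n,P):
    c=env.camera_info(n); P=np.atleast_2d(P); M=c["world_to_cam"]
    q=P@M[:3,:3].T+M[:3,3]; s=q[:,:2]/q[:,2:]; r=(s**2).sum(1,keepdims=True); s=s*(1+c["k1"]*r)
    return s*[c["fx"],c["fy"]]+[c["cx"],c["cy"]]
def tri(obs): # {cam:uv}
    f=lambda p: np.concatenate([proj(n,p)[0]-uv for n,uv in obs.items()])
    r=least_squares(f,[0.5,0,0.02]); return r.x,np.abs(r.fun).max()
def place(pose,L):
    x,y,a=pose; L=np.atleast_2d(L).astype(float); c,s=np.cos(a),np.sin(a)
    return np.c_[x+c*L[:,0]-s*L[:,1], y+s*L[:,0]+c*L[:,1], L[:,2]]
def fit(L,obs,x0,dz=False):
    def f(p):
        W=place(p[:3],L)
        if dz: W[:,2]+=p[3]
        return np.concatenate([(proj(n,W[:len(uv)])-uv).ravel() for n,uv in obs.items()])
    r=least_squares(f,list(x0)+([0] if dz else []),loss='soft_l1'); return r.x,f(r.x).reshape(-1,2)
def rel(a,b): # pose b in frame a
    c,s=np.cos(a[2]),np.sin(a[2]); d=np.array(b[:2])-a[:2]
    return np.array([c*d[0]+s*d[1],-s*d[0]+c*d[1],b[2]-a[2]])
E
cat > m.py <<'E'
from h import *
up=lambda c,k,o:(np.array(c)+.5)/k-.5+np.array(o)
T=lambda c:up(c,3.4,(260,110)); S=lambda c:up(c,4,(190,180))
# order FL FR NR NL
pt=T([(76,33),(479,57),(457,560),(44,540)]); ps=S([(213,562),(35,232),(530,36),(755,330)])
rt=T([(294,333),(436,318),(458,489),(318,506)]); rs=S([(418,190),(328,108),(465,28),(562,104)])
for nm,a,b in(("plate",pt,ps),("pan",rt,rs)):
    for i in range(4): print(nm,*tri({"top":a[i],"scene":b[i]}))
PL=np.array([(.17,.145,.006),(.17,-.145,.006),(-.19,-.145,.006),(-.19,.145,.006)])
RL=np.array([(.06,.05,.044),(.06,-.05,.044),(-.06,-.05,.044),(-.06,.05,.044)])
for o in ({"top":1,"scene":1},{"top":1},{"scene":1}):
    rk,e=fit(PL,{k:(pt if k=="top" else ps) for k in o},(.5,0,0)); pn,e2=fit(RL,{k:(rt if k=="top" else rs) for k in o},(.5,0,0))
    print(list(o),rk,pn,rel(rk,pn),np.abs(e).max(),np.abs(e2).max())
E
python3 m.py
```

```text
plate [0.79295794 0.09427758 0.01136299] 0.6278911599386561
plate [ 0.77041858 -0.19076333  0.00151703] 0.1296481373425422
plate [ 0.41384798 -0.16331183  0.00073528] 0.33716618502563733
plate [0.43606224 0.12443321 0.00355273] 0.6861823945935726
pan [ 0.56999613 -0.05092696  0.04994001] 0.2781770006636748
pan [ 0.57865099 -0.14900605  0.04067845] 0.4400098224757585
pan [ 0.46327489 -0.16226568  0.03678672] 0.9328660182795261
pan [ 0.45292682 -0.0648959   0.04513728] 0.3490489933046774
['top', 'scene'] [ 0.61356796 -0.03409676 -0.08110757] [ 0.51634364 -0.10664813  0.10872464] [-0.09102669 -0.08018985  0.18983221] 2.4779398591888366 2.1474571216054414
['top'] [ 0.6124999  -0.03368452 -0.07977546] [ 0.51606974 -0.10630304  0.09490888] [-0.09033644 -0.08007216  0.17468433] 0.7489536644491182 0.9810392236840357
['scene'] [ 0.61520307 -0.03412403 -0.08142949] [ 0.5171346  -0.10692254  0.12969626] [-0.09182212 -0.08053413  0.21112576] 2.798134603734354 2.167622259852635
```

The pan is confirmed: it is about 17 mm right of the lane line and +0.18 rad askew. The rim triangulates to about 43 mm and the plate to about 4 mm, which fits the text. The plan is a sideways push with both fingertips to straighten and centre it, then a push from the rear with both fingertips.

```bash
cat >> h.py <<'E'
from scipy.spatial.transform import Rotation as R
RK=np.array([0.6130,-0.0340,-0.0805])
def plan(xr,yr,z,ang_from_rack):
    """tool centre at rack (xr,yr), z world, tool y axis at angle (deg) from rack x; print scaled shift and turn"""
    s=env.state(); Q=R.from_quat(s["eef_rot"]); W=place(RK,[(xr,yr,z)])[0]
    a=RK[2]+np.radians(ang_from_rack); y=np.array([np.cos(a),np.sin(a),0]); zz=np.array([0,0,-1.]); x=np.cross(y,zz)
    G=R.from_matrix(np.c_[x,y,zz])
    print("t",s["time_s"],"world",W.round(4),"now",s["tool_pos"].round(4),"shift",(Q.inv().apply(W-s["tool_pos"])/.6).round(4),"turn",((Q.inv()*G).as_rotvec()/(np.pi/4)).round(4))
    d=Q.as_matrix()[:,1]; print("toolrack",rel(RK,[*s["tool_pos"][:2],np.arctan2(d[1],d[0])]).round(4),"F",s["wrist_force"].round(2),"grip",s["grip_width"])
E
python3 -c "
from h import *
plan(-.091,-.165,.2,0)"
```

```text
t 0.1 world [ 0.509  -0.1911  0.2   ] now [0.1768 0.6249 0.2302] shift [-0.9031 -1.1578  0.0523] turn [-2.1000e-03  1.5000e-03  1.7513e+00]
toolrack [-0.4877  0.6217  1.3755] F [-1.05  0.5   0.52] grip 0.08548808747427264
```

Emit:
move_arm(
  targets=[
    [[-0.45,-0.58,0.02],[0,0,0.88],0.4],
    [[-0.45,-0.58,0.02],[0,0,0.88],0.4],
    [[-0.45,-0.58,0.02],[0,0,0.88],0.4],
    [[-0.45,-0.58,0.02],[0,0,0.88],0.4],
    [[-0.45,-0.58,0.02],[0,0,0.88],0.4],
    [[-0.45,-0.58,0.02],[0,0,0.88],0.4],
    [[-0.45,-0.58,0.02],[0,0,0.88],0.4],
    [[-0.45,-0.58,0.02],[0,0,0.88],0.4],
    [[-0.45,-0.58,0.02],[0,0,0.88],0.4],
  ],
)

```text
time_s: 1.23
tool_pos: [0.342, 0.2168, 0.2191]
eef_rot: [0.465, 0.885, 0.0, -0.0]
wrist_force: [-0.9, -0.6, 1.2]
grip_width: 0.0514
```

```bash
python3 -c "
from h import *
plan(-.091,-.170,.14,0)"
```

```text
t 1.225 world [ 0.5086 -0.1961  0.14  ] now [0.342  0.2168 0.2191] shift [-0.7245 -0.1612  0.1315] turn [-4.000e-04 -6.000e-04  8.696e-01]
toolrack [-0.2903  0.2282  0.683 ] F [-0.91 -0.57  1.22] grip 0.0513547511440306
```

Emit:
move_arm(
  targets=[
    [[-0.7245,-0.161,0.04],[0,0,0.87],0.4],
    [[-0.7245,-0.161,0.06],[0,0,0.87],0.4],
    [[-0.7245,-0.161,0.06],[0,0,0.87],0.4],
    [[-0.7245,-0.161,0.08],[0,0,0.87],0.4],
    [[-0.7245,-0.161,0.1],[0,0,0.87],0.4],
    [[-0.7245,-0.161,0.13],[0,0,0.87],0.4],
    [[-0.7245,-0.161,0.13],[0,0,0.87],0.4],
    [[-0.7245,-0.161,0.13],[0,0,0.87],0.4],
    [[-0.7245,-0.161,0.13],[0,0,0.87],0.4],
    [[-0.7245,-0.161,0.13],[0,0,0.87],0.4],
  ],
)

```text
time_s: 2.48
tool_pos: [0.5097, -0.1938, 0.1418]
eef_rot: [0.734, 0.679, 0.0, 0.0]
wrist_force: [0.4, -1.0, 0.2]
grip_width: 0.051
```

```bash
cat > look.py <<'E'
import sys
from h import *
k=sys.argv[1]
im=env.capture("top")[:,:,::-1]; cv2.imwrite(f"pics/top{k}.png",im); cv2.imwrite(f"pics/top{k}c.png",cv2.resize(im[110:285,260:415],None,fx=3.4,fy=3.4,interpolation=cv2.INTER_CUBIC))
im=env.capture("scene")[:,:,::-1]; cv2.imwrite(f"pics/scene{k}.png",im); cv2.imwrite(f"pics/scene{k}c.png",cv2.resize(im[180:330,190:385],None,fx=4,fy=4,interpolation=cv2.INTER_CUBIC))
E
python3 look.py 1; python3 -c "
from h import *
plan(-.091,-.168,.015,0)"
```

```text
t 2.575 world [ 0.5088 -0.1941  0.015 ] now [ 0.5097 -0.1941  0.1422] shift [-2.000e-04 -1.700e-03  2.119e-01] turn [0.0016 0.0003 0.0043]
toolrack [-0.0901 -0.1679  0.0034] F [0.17 0.   0.38] grip 0.051231802369445946
```

View pics/top1c.png

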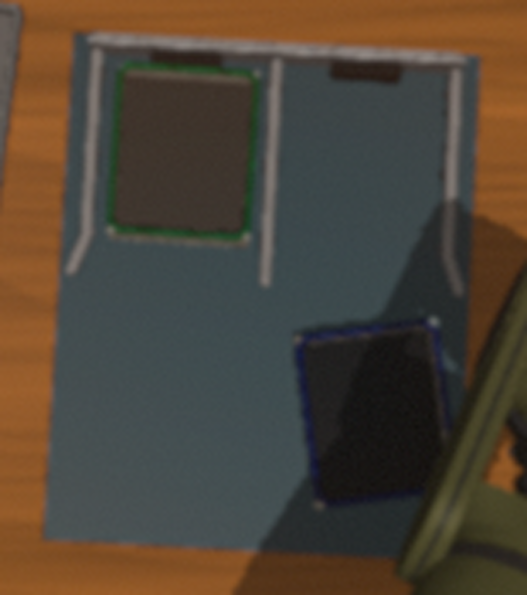

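View pics/scene1c.png

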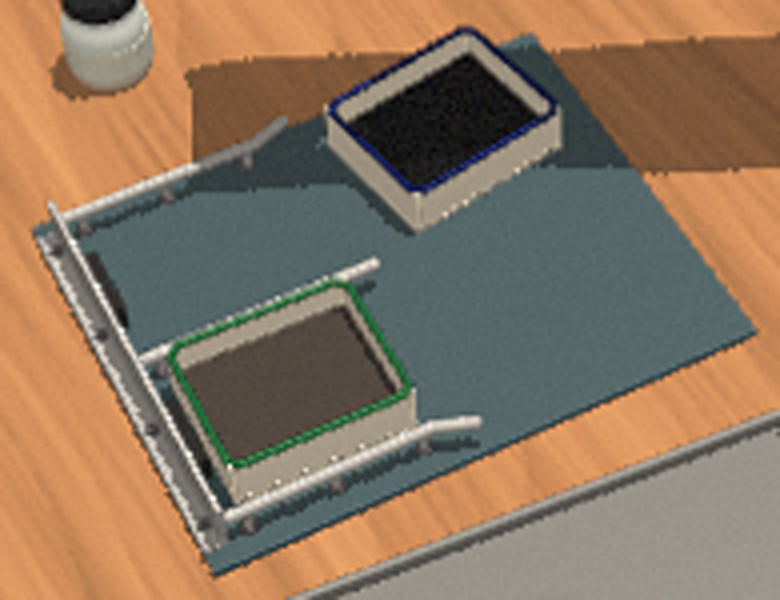

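View pics/scene1.png

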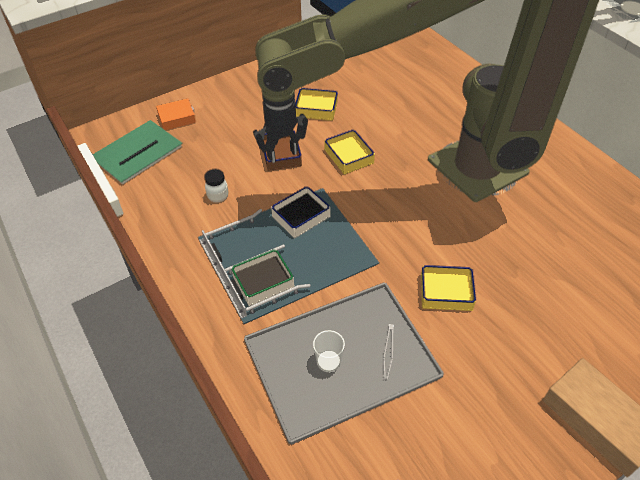

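The scene view shows the open fingers over (281,135), clear to the right of the pan, so I'm lowering.

Emit:
move_arm(
  targets=[
    [[0,0,0.07],[0,0,0.004],0.4],
    [[0,0,0.13],[0,0,0.004],0.4],
    [[0,0,0.18],[0,0,0.004],0.4],
    [[0,0,0.2],[0,0,0.004],0.4],
    [[0,0,0.21],[0,0,0.004],0.4],
    [[0,0,0.21],[0,0,0.004],0.4],
  ],
)

```text
time_s: 3.32
tool_pos: [0.51, -0.1957, 0.0162]
eef_rot: [0.736, 0.677, 0.0, 0.001]
wrist_force: [0.1, -0.8, -0.4]
grip_width: 0.0512
```

```bash
python3 look.py 2; python3 -c "
from h import *
plan(-.091,-.124,.015,0)
im=cv2.imread('pics/scene2.png')[120:250,230:370]; cv2.imwrite('pics/scene2d.png',cv2.resize(im,None,fx=5,fy=4.5,interpolation=cv2.INTER_CUBIC))"
```

```text
t 3.425 world [ 0.5123 -0.1503  0.015 ] now [ 0.5104 -0.196   0.0167] shift [ 0.0762 -0.003   0.0028] turn [ 0.0029  0.0011 -0.0025]
toolrack [-0.0893 -0.1697 -0.002 ] F [-0.23 -0.27  0.58] grip 0.051546155924192275
```

View pics/scene2d.png

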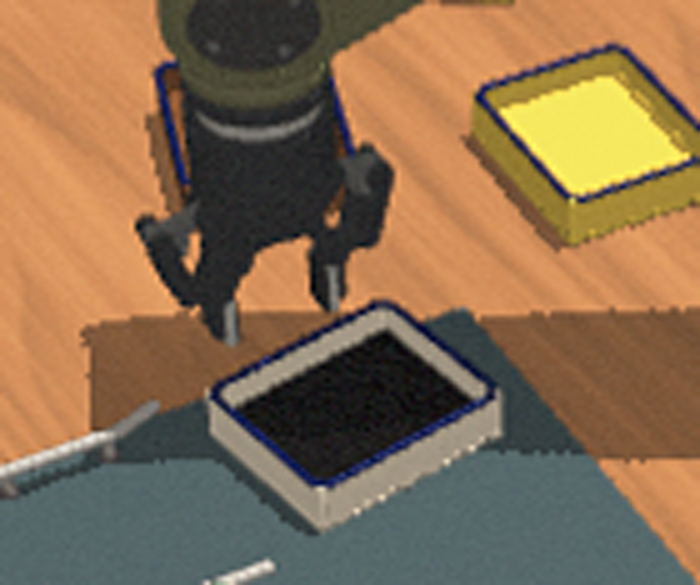

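Both tips are down on the pan's right side (crop px 232,340 and 330,305), and I see no contact. I'll push left gently.

Emit:
move_arm(
  targets=[
    [[0.008,0,0.001],[0,0,0],0.4],
    [[0.014,0,0.002],[0,0,0],0.4],
    [[0.019,-0.001,0.002],[0,0,0],0.4],
    [[0.024,-0.001,0.002],[0,0,0],0.4],
    [[0.029,-0.001,0.002],[0,0,0],0.4],
    [[0.034,-0.001,0.002],[0,0,0],0.4],
    [[0.039,-0.002,0.002],[0,0,0],0.4],
    [[0.044,-0.002,0.002],[0,0,0],0.4],
    [[0.049,-0.002,0.002],[0,0,0],0.4],
    [[0.054,-0.002,0.002],[0,0,0],0.4],
  ],
)

```text
time_s: 4.68
tool_pos: [0.5108, -0.1632, 0.0141]
eef_rot: [0.736, 0.677, -0.0, 0.0]
wrist_force: [-1.4, -1.9, -0.2]
grip_width: 0.0512
```

```bash
python3 look.py 3; python3 -c "
from h import *
plan(-.091,-.124,.015,0)
im=cv2.imread('pics/scene3.png')[120:250,230:370]; cv2.imwrite('pics/scene3d.png',cv2.resize(im,None,fx=5,fy=4.5,interpolation=cv2.INTER_CUBIC))"
```

```text
t 4.775 world [ 0.5123 -0.1503  0.015 ] now [ 0.5108 -0.1629  0.0141] shift [ 0.0211  0.0007 -0.0015] turn [-0.0001 -0.0004 -0.0025]
toolrack [-0.0915 -0.1367 -0.0019] F [-0.46 -0.73  0.72] grip 0.05124612422170775
```

View pics/scene3d.png

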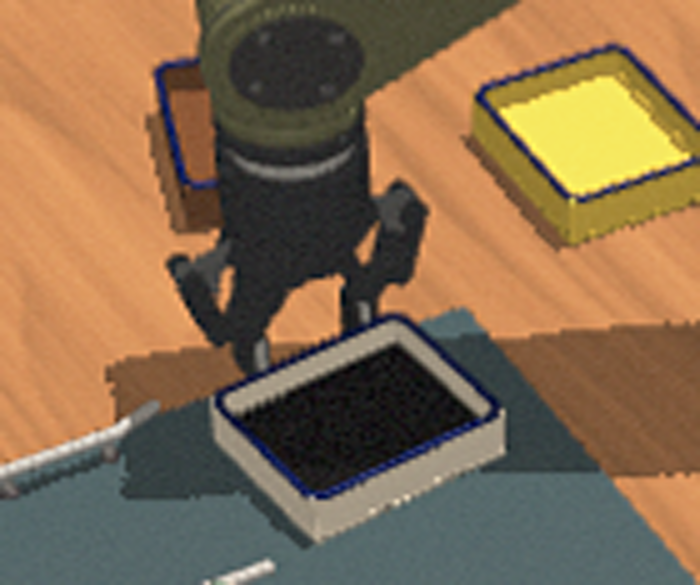

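View pics/top3c.png

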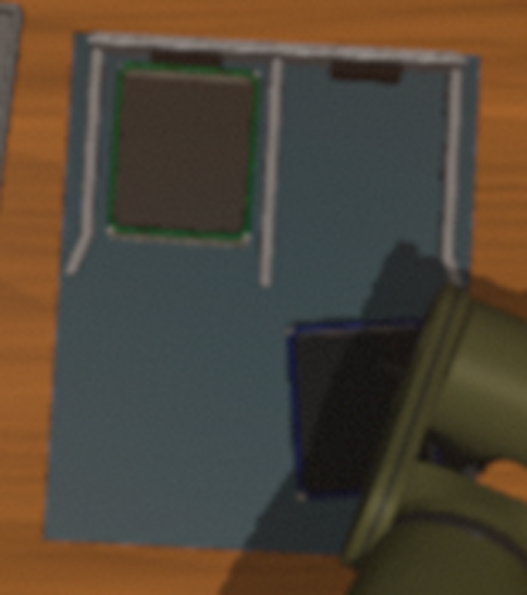

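The rear finger has touched and turned the pan by about half: its left side now runs from crop (289,328) to (300,498). I'll continue.

Emit:
move_arm(
  targets=[
    [[0.004,0,0],[0,0,0],0.4],
    [[0.008,0,0],[0,0,0],0.4],
    [[0.012,0,0],[0,0,0],0.4],
    [[0.016,0,0],[0,0,0],0.4],
    [[0.02,0,0],[0,0,0],0.4],
    [[0.02,0,0],[0,0,0],0.4],
  ],
)

```text
time_s: 5.52
tool_pos: [0.5119, -0.1509, 0.0141]
eef_rot: [0.736, 0.677, 0.0, -0.0]
wrist_force: [-0.1, -0.6, 0.1]
grip_width: 0.0514
```

```bash
python3 look.py 4; python3 -c "
from h import *
plan(-.091,-.124,.015,0)"
```

```text
t 5.625 world [ 0.5123 -0.1503  0.015 ] now [ 0.5119 -0.151   0.0141] shift [ 0.0012  0.0006 -0.0015] turn [ 0.0002 -0.0007 -0.0029]
toolrack [-0.0913 -0.1247 -0.0023] F [-0.32 -0.2   0.03] grip 0.05144094630527751
```

View pics/scene4c.png

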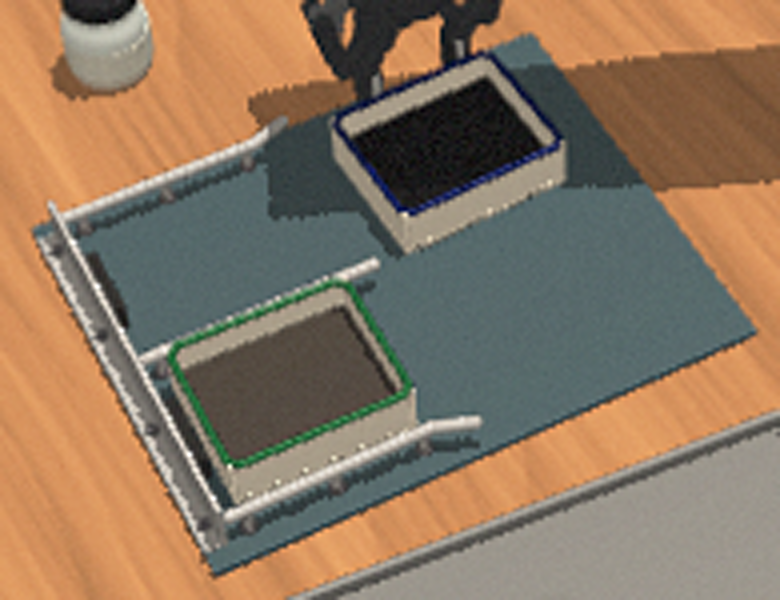

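View pics/top4c.png

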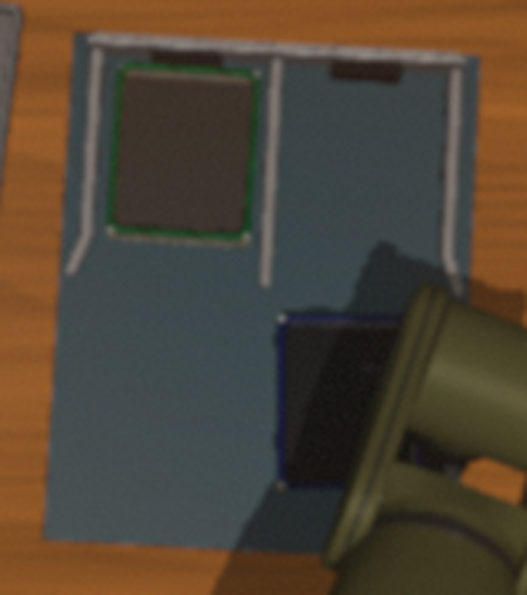

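The pan is nearly straight, with its left side vertical at crop columns 277–282. I'll back off and measure.

Emit:
move_arm(
  targets=[
    [[-0.02,0,0],[0,0,0],0.4],
    [[-0.06,0,0],[0,0,0],0.4],
    [[-0.1,0,0],[0,0,0],0.4],
    [[-0.14,0,0],[0,0,0],0.4],
    [[-0.14,0,0],[0,0,0],0.4],
  ],
)

```text
time_s: 6.25
tool_pos: [0.505, -0.2368, 0.0144]
eef_rot: [0.737, 0.676, 0.0, 0.0]
wrist_force: [-0.4, 0.5, 0.1]
grip_width: 0.0511
```

```bash
python3 look.py 5; python3 -c "
from h import *
plan(-.091,-.121,.015,0)
im=cv2.imread('pics/top5.png')[195:260,335:405]; cv2.imwrite('pics/top5d.png',cv2.resize(im,None,fx=9,fy=9,interpolation=cv2.INTER_CUBIC))
im=cv2.imread('pics/scene5.png')[185:250,265:340]; cv2.imwrite('pics/scene5d.png',cv2.resize(im,None,fx=9,fy=9,interpolation=cv2.INTER_CUBIC))"
```

```text
t 6.35 world [ 0.5126 -0.1473  0.015 ] now [ 0.5048 -0.2351  0.014 ] shift [ 0.147   0.0007 -0.0016] turn [-0.0001 -0.0007 -0.004 ]
toolrack [-0.0917 -0.2092 -0.0031] F [-0.25  0.66 -0.81] grip 0.05117017056605987
```

View pics/top5d.png

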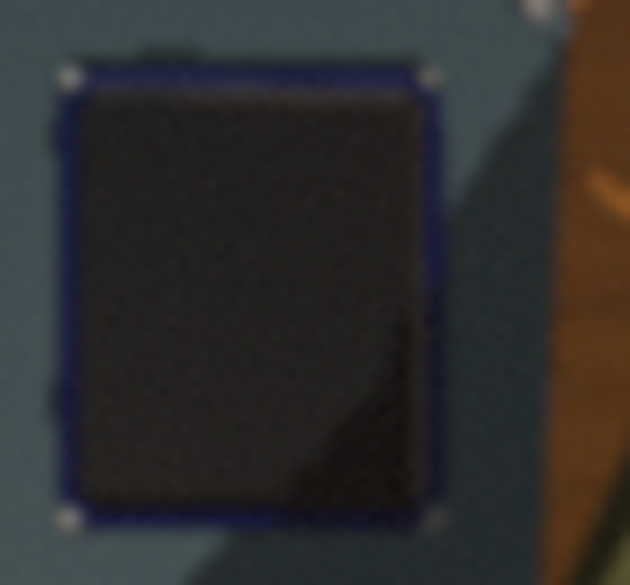

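View pics/scene5d.png

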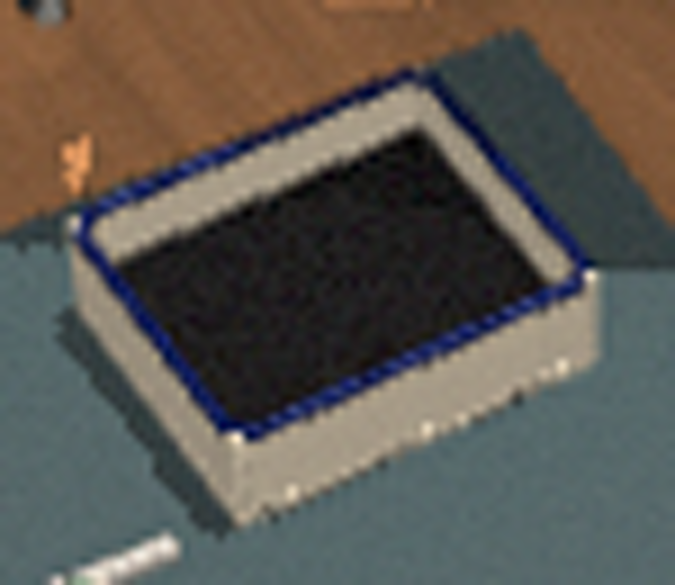

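View pics/top5c.png

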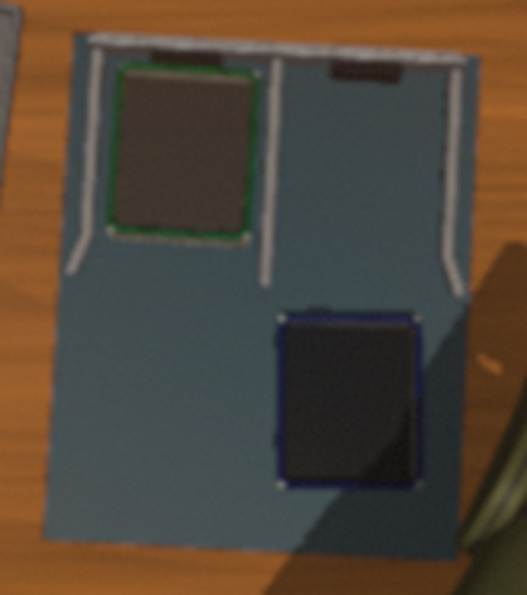

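```bash
cat > m2.py <<'E'
from h import *
up=lambda c,k,o:(np.array(c)+.5)/k-.5+np.array(o)
T=lambda c:up(c,3.4,(260,110)); S=lambda c:up(c,4,(190,180))
RL=np.array([(.06,.05,.044),(.06,-.05,.044),(-.06,-.05,.044),(-.06,.05,.044)])
def rep(nm,t,s):
    for o in ({"top":t,"scene":s},{"top":t},{"scene":s}):
        o={k:v for k,v in o.items() if v is not None}
        p,e=fit(RL,o,(.5,0,0)); print(nm,list(o),"rack",rel(RK,p).round(4),"err",np.abs(e).max().round(2))
if __name__=="__main__":
    rep("pan",up([(62,68),(440,66),(442,526),(60,526)],9,(335,195)),up([(240,440),(72,222),(425,66),(600,268)],9,(265,185)))
    rep("parked",T([(120,64),(262,72),(248,240),(107,232)]),S([(235,466),(168,352),(345,280),(413,388)]))
    # rail points (rack) predicted in top crop
    for q in [(-.006,0,.024),(.155,0,.024),(.018,-.126,.024),(.155,-.126,.024),(-.006,-.135,.024),(.145,-.063,.031),(.145,.063,.031)]:
        u=proj("top",place(RK,[q]))[0]; v=proj("scene",place(RK,[q]))[0]; print(q,((u-[260,110])*3.4).round(0),((v-[190,180])*4).round(0))
E
python3 m2.py
```

```text
pan ['top', 'scene'] rack [-0.0843 -0.0612  0.0575] err 1.35
pan ['top'] rack [-0.0845 -0.0611  0.0535] err 0.53
pan ['scene'] rack [-0.0841 -0.0611  0.064 ] err 1.34
parked ['top', 'scene'] rack [ 0.0813  0.0615 -0.0046] err 2.57
parked ['top'] rack [ 0.0808  0.0611 -0.0146] err 0.91
parked ['scene'] rack [0.0823 0.0632 0.0141] err 2.41
(-0.006, 0, 0.024) [264. 284.] [380. 259.]
(0.155, 0, 0.024) [277.  57.] [137. 360.]
(0.018, -0.126, 0.024) [447. 260.] [260. 139.]
(0.155, -0.126, 0.024) [456.  67.] [ 60. 218.]
(-0.006, -0.135, 0.024) [458. 295.] [288. 117.]
(0.145, -0.063, 0.031) [366.  73.] [111. 274.]
(0.145, 0.063, 0.031) [186.  63.] [193. 423.]
```

The rack model reprojects onto the rails within about 2 crop px. The pan is at rack y = −61 mm and yaw +0.055, with its far end still about 20 mm before the mouth. I'll go behind it now; the two-finger push will take out the remaining skew.

Emit:
move_arm(
  targets=[
    [[-0.01,0,-0.1],[0,0,0.2],0.4],
    [[-0.01,0,-0.2],[0,0,0.4],0.4],
    [[-0.01,0,-0.2],[0,0,0.6],0.4],
    [[-0.01,0,-0.2],[0,0,0.8],0.4],
    [[-0.01,0,-0.2],[0,0,1.0],0.4],
    [[-0.01,0,-0.2],[0,0,1.0],0.4],
  ],
)

```text
time_s: 7.1
tool_pos: [0.5044, -0.2401, 0.134]
eef_rot: [0.938, 0.346, -0.0, -0.0]
wrist_force: [-0.3, -0.1, 0.6]
grip_width: 0.0512
```

```bash
python3 -c "
from h import *
plan(-.175,-.062,.12,-90);print(env.state()['joint_positions'])"
```

```text
t 7.1 world [ 0.4336 -0.0817  0.12  ] now [ 0.5044 -0.2401  0.134 ] shift [ 0.0814 -0.2775  0.0234] turn [-6.0000e-04  1.0000e-04  1.0009e+00]
toolrack [-0.0917 -0.2142 -0.7847] F [-0.28 -0.13  0.62] grip 0.05122666921862885
[-5.40522681e-01  4.85739725e-03  1.94477577e+00  2.65373349e-04
  1.19232747e+00  3.24570604e-01]
```

Emit:
move_arm(
  targets=[
    [[0.04,-0.14,0.02],[0,0,0.23],0.4],
    [[0.08,-0.277,0.02],[0,0,0.46],0.4],
    [[0.0814,-0.2775,0.023],[0,0,0.7],0.4],
    [[0.0814,-0.2775,0.023],[0,0,0.9],0.4],
    [[0.0814,-0.2775,0.023],[0,0,1.0],0.4],
    [[0.0814,-0.2775,0.023],[0,0,1.0],0.4],
    [[0.0814,-0.2775,0.023],[0,0,1.0],0.4],
  ],
)

```text
time_s: 7.98
tool_pos: [0.434, -0.0822, 0.1203]
eef_rot: [0.999, -0.04, -0.0, -0.0]
wrist_force: [0.4, -0.5, 0.3]
grip_width: 0.0513
```

```bash
python3 -c "
from h import *
plan(-.175,-.062,.018,-90)"
```

```text
t 7.975 world [ 0.4336 -0.0817  0.018 ] now [ 0.434  -0.0822  0.1203] shift [-0.0008 -0.0008  0.1705] turn [-0.0001  0.0001  0.0003]
toolrack [-0.1745 -0.0625 -1.5705] F [ 0.35 -0.52  0.33] grip 0.05131920866053273
```

Emit:
move_arm(
  targets=[
    [[0,0,0.06],[0,0,0],0.4],
    [[0,0,0.12],[0,0,0],0.4],
    [[0,0,0.155],[0,0,0],0.4],
    [[0,0,0.17],[0,0,0],0.4],
    [[0,0,0.17],[0,0,0],0.4],
  ],
)

```text
time_s: 8.6
tool_pos: [0.4339, -0.0824, 0.0181]
eef_rot: [0.999, -0.041, -0.0, -0.0]
wrist_force: [1.0, 0.1, -0.1]
grip_width: 0.0512
```

```bash
python3 look.py 6; python3 -c "
from h import *
plan(-.150,-.062,.018,-90)
im=cv2.imread('pics/scene6.png')[120:250,230:390]; cv2.imwrite('pics/scene6d.png',cv2.resize(im,None,fx=4.5,fy=4.5,interpolation=cv2.INTER_CUBIC))"
```

```text
t 8.7 world [ 0.4585 -0.0837  0.018 ] now [ 0.435  -0.0827  0.0193] shift [ 0.0393 -0.0015  0.0023] turn [ 0.0005 -0.0023 -0.0023]
toolrack [-0.1736 -0.0628 -1.5726] F [-0.18 -0.56  0.23] grip 0.051255602452958904
```

View pics/scene6d.png

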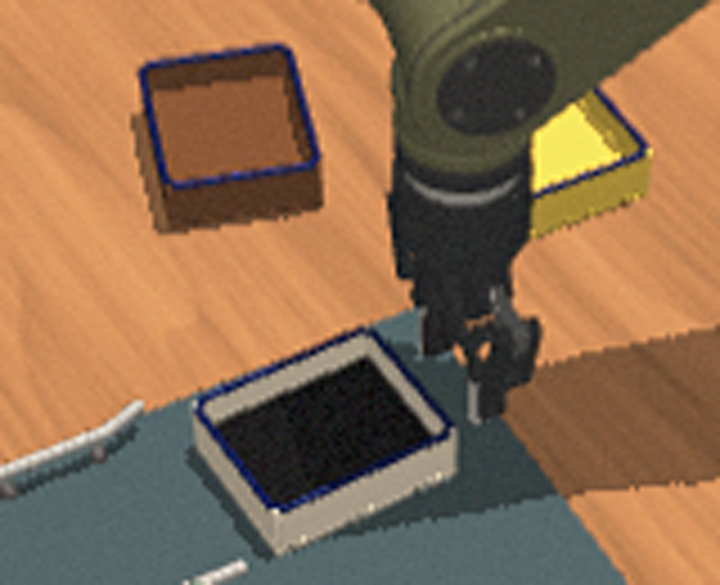

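View pics/top6.png

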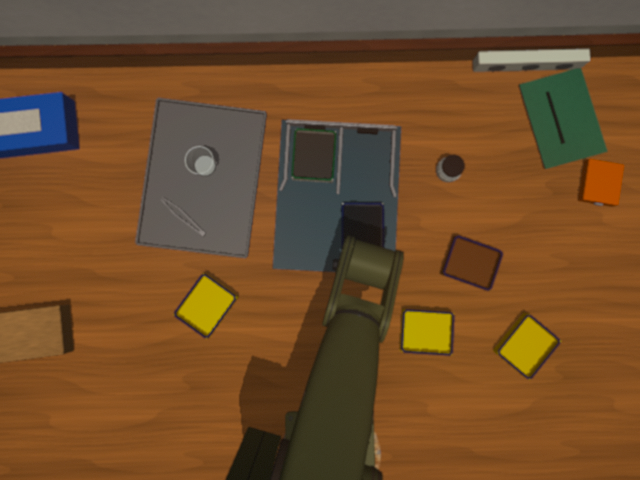

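Both fingertips are behind the pan's rear wall, at scene crop (430,345) and (480,410), with about 12 mm of gap. I'll push gently up to just before the mouth and check.

Emit:
move_arm(
  targets=[
    [[0.008,0,0.002],[0,0,0],0.4],
    [[0.014,0,0.002],[0,0,0],0.4],
    [[0.019,0,0.002],[0,0,0],0.4],
    [[0.023,0,0.002],[0,0,0],0.4],
    [[0.027,0,0.002],[0,0,0],0.4],
    [[0.031,0,0.002],[0,0,0],0.4],
    [[0.035,0,0.002],[0,0,0],0.4],
    [[0.039,0,0.002],[0,0,0],0.4],
    [[0.043,0,0.002],[0,0,0],0.4],
    [[0.043,0,0.002],[0,0,0],0.4],
  ],
)

```text
time_s: 9.95
tool_pos: [0.4601, -0.0845, 0.017]
eef_rot: [0.999, -0.041, 0.0, 0.0]
wrist_force: [-0.3, 0.3, 1.0]
grip_width: 0.0509
```

```bash
cat > crop.py <<'E'
import sys
from h import *
k=sys.argv[1]
for n,c0,r0 in (("top",int(sys.argv[2]),int(sys.argv[3])),("scene",int(sys.argv[4]),int(sys.argv[5]))):
    im=cv2.imread(f'pics/{n}{k}.png')[r0:r0+65,c0:c0+75]; cv2.imwrite(f'pics/{n}{k}d.png',cv2.resize(im,None,fx=9,fy=9,interpolation=cv2.INTER_CUBIC))
E
python3 look.py 7; python3 crop.py 7 332 190 260 187; python3 -c "
from h import *
plan(-.140,-.062,.018,-90)"
```

```text
t 10.05 world [ 0.4685 -0.0845  0.018 ] now [ 0.4601 -0.0846  0.0171] shift [ 0.0139 -0.0013 -0.0015] turn [ 0.0003 -0.001  -0.0028]
toolrack [-0.1484 -0.0627 -1.573 ] F [-0.98  0.27 -0.76] grip 0.05135182836396598
```

View pics/top7d.png

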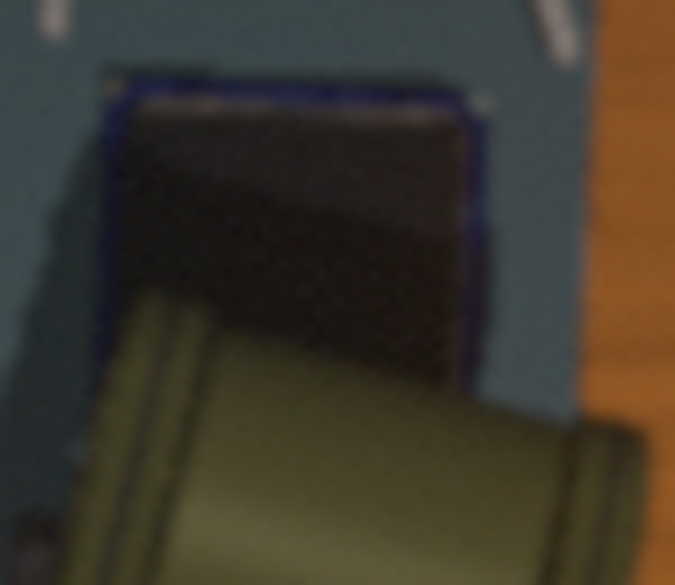

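View pics/scene7d.png

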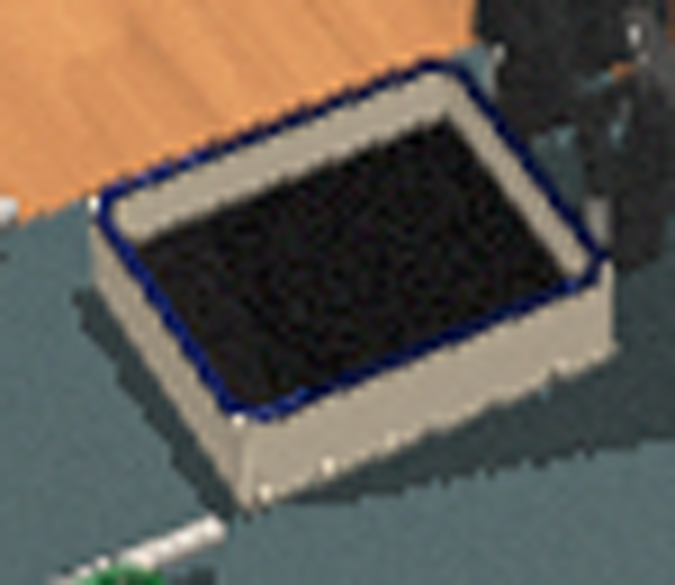

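```bash
cat > m3.py <<'E'
from m2 import *
t=up([(107,76),(487,93)],9,(332,190)); s=up([(245,420),(93,203),(448,55),(614,260)],9,(260,187))
rep("pan",t,s)
for q in [(-.006,0,.024),(-.006,-.135,.024)]:
    u=proj("top",place(RK,[q]))[0]; v=proj("scene",place(RK,[q]))[0]; print(((u-[332,190])*9).round(0),((v-[260,187])*9).round(0))
E
python3 m3.py
```

```text
pan ['top', 'scene'] rack [-0.0769 -0.0643  0.0261] err 1.67
pan ['top'] rack [-0.0777 -0.0634  0.0107] err 0.3
pan ['scene'] rack [-0.076  -0.0639  0.0326] err 1.66
[52. 33.] [226. 520.]
[565.  61.] [ 19. 200.]
```

The pan is at rack y ≈ −63.5 mm and yaw ≈ 0.01–0.03, with the far end about 11 mm before the mouth. It's centred and straight, so I'm entering the lane.

Emit:
move_arm(
  targets=[
    [[0.005,0,0],[0,0,-0.003],0.4],
    [[0.01,0,0],[0,0,-0.003],0.4],
    [[0.015,0,0],[0,0,-0.003],0.4],
    [[0.02,0,0],[0,0,-0.003],0.4],
    [[0.025,0,0],[0,0,-0.003],0.4],
    [[0.03,0,0],[0,0,-0.003],0.4],
    [[0.035,0,0],[0,0,-0.003],0.4],
    [[0.04,0,0],[0,0,-0.003],0.4],
    [[0.045,0,0],[0,0,-0.003],0.4],
    [[0.05,0,0],[0,0,-0.003],0.4],
  ],
)

```text
time_s: 11.3
tool_pos: [0.4898, -0.087, 0.0171]
eef_rot: [0.999, -0.04, -0.0, 0.0]
wrist_force: [-2.2, 1.0, -1.5]
grip_width: 0.0514
```

```bash
python3 look.py 8; python3 crop.py 8 332 173 252 195; python3 -c "
from h import *
plan(.0115,-.063,.018,-90)"
```

```text
t 11.4 world [ 0.6194 -0.0977  0.018 ] now [ 0.4903 -0.0871  0.0173] shift [ 0.2159  0.0004 -0.0009] turn [ 0.0002 -0.0012  0.0003]
toolrack [-0.1181 -0.0628 -1.5705] F [-0.7   0.52 -0.47] grip 0.051267354396992135
```

View pics/top8d.png

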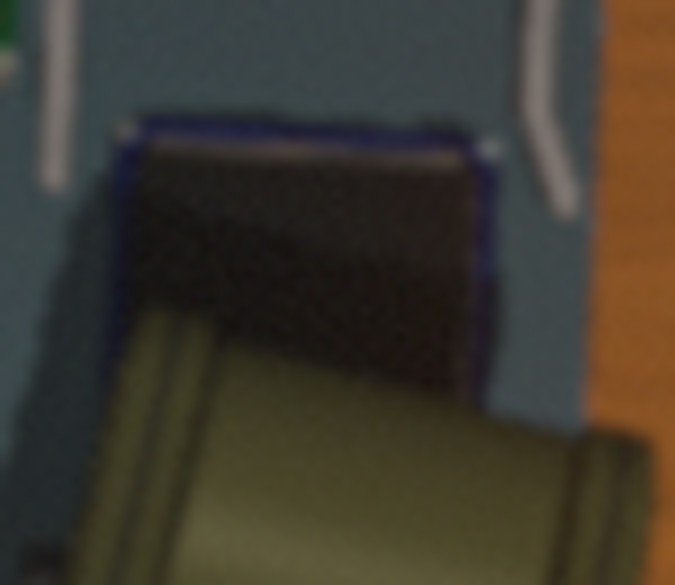

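View pics/scene8d.png

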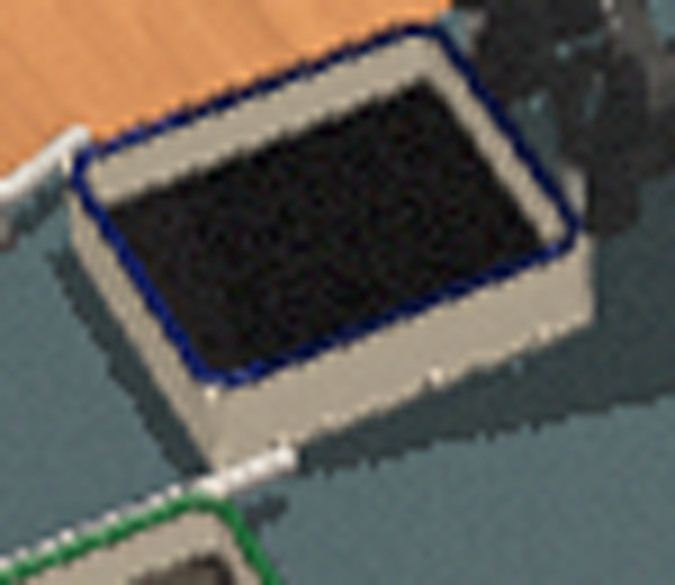

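```bash
cat > m4.py <<'E'
from m2 import *
t=up([(116,122),(501,138)],9,(332,173)); s=up([(212,388),(68,166),(428,20),(595,230)],9,(252,195))
rep("pan",t,s)
for q in [(-.006,0,.024),(.018,0,.024),(.018,-.126,.024),(.018,-.122,.024),(-.006,-.135,.024),(-.006,-.131,.024)]:
    u=proj("top",place(RK,[q]))[0]; v=proj("scene",place(RK,[q]))[0]; print(q,((u-[332,173])*9).round(0),((v-[252,195])*9).round(0))
c=lambda x,y:proj("top",place(RK,[(x,y,.044)]))[0]
for y in (-.013,-.113): print(((c(.014,y)-[332,173])*9).round())
E
python3 m4.py
```

```text
pan ['top', 'scene'] rack [-0.0476 -0.065   0.0133] err 1.91
pan ['top'] rack [-0.0495 -0.0651  0.0139] err 0.0
pan ['scene'] rack [-0.0457 -0.0641  0.0198] err 1.67
(-0.006, 0, 0.024) [ 52. 186.] [298. 448.]
(0.018, 0, 0.024) [57. 95.] [218. 481.]
(0.018, -0.126, 0.024) [535. 122.] [ 27. 178.]
(0.018, -0.122, 0.024) [520. 121.] [ 33. 187.]
(-0.006, -0.135, 0.024) [565. 214.] [ 91. 128.]
(-0.006, -0.131, 0.024) [549. 213.] [ 97. 137.]
[108. 102.]
[492. 123.]
```

Far end is between the rail mouths. The pan is at y ≈ −64.7 (1.7 mm to the right) with yaw ≈ 0.014. I'll steer about 2 mm left while pushing on.

Emit:
move_arm(
  targets=[
    [[0.005,-0.0004,0],[0,0,0],0.4],
    [[0.01,-0.0008,0],[0,0,0],0.4],
    [[0.015,-0.0012,0],[0,0,0],0.4],
    [[0.02,-0.0016,0],[0,0,0],0.4],
    [[0.025,-0.002,0],[0,0,0],0.4],
    [[0.03,-0.0024,0],[0,0,0],0.4],
    [[0.035,-0.0028,0],[0,0,0],0.4],
    [[0.04,-0.0032,0],[0,0,0],0.4],
    [[0.045,-0.0032,0],[0,0,0],0.4],
    [[0.05,-0.0032,0],[0,0,0],0.4],
  ],
)

```text
time_s: 12.65
tool_pos: [0.5199, -0.0874, 0.0172]
eef_rot: [0.999, -0.04, -0.0, -0.0]
wrist_force: [-4.4, -0.4, 3.3]
grip_width: 0.0511
```

```bash
python3 look.py 9; python3 crop.py 9 332 158 240 200; python3 -c "
from h import *
plan(.0115,-.061,.018,-90)"
```

```text
t 12.75 world [ 0.6196 -0.0957  0.018 ] now [ 0.5204 -0.0875  0.0172] shift [ 0.1659  0.0004 -0.0011] turn [ 0.     -0.0015  0.0003]
toolrack [-0.088  -0.0608 -1.5705] F [-1.89 -0.85  1.43] grip 0.05146280660525628
```

View pics/top9d.png

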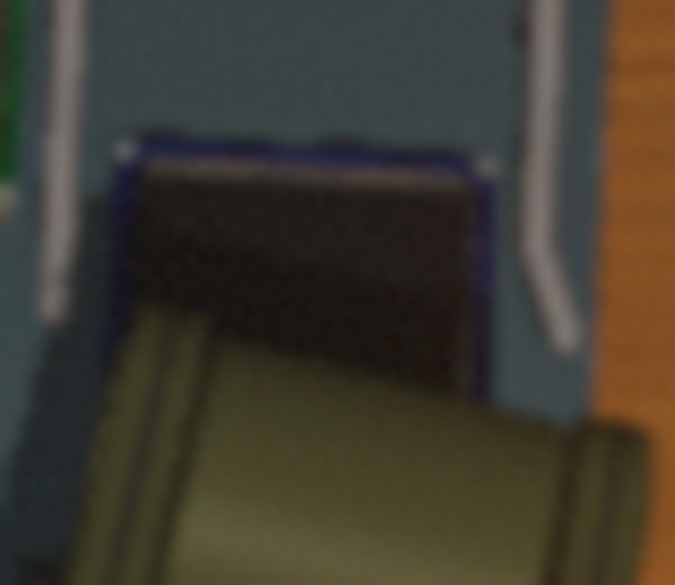

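View pics/scene9d.png

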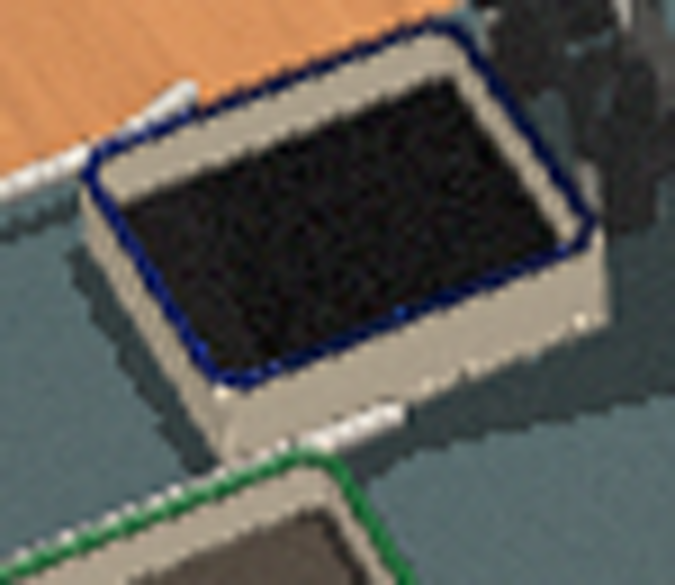

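```bash
cat > m5.py <<'E'
from m2 import *
t=up([(115,142),(498,158)],9,(332,158)); s=up([(224,390),(82,168),(440,18),(608,226)],9,(240,200))
rep("pan",t,s)
E
python3 m5.py
```

```text
pan ['top', 'scene'] rack [-0.0174 -0.0634  0.0226] err 2.28
pan ['top'] rack [-0.0194 -0.0631  0.0139] err 0.07
pan ['scene'] rack [-0.0152 -0.0622  0.0346] err 2.13
```

Centred (y ≈ −63 mm, yaw ≈ 0.014), with gaps of about 7 to 8 mm on both sides. I'm pushing on.

Emit:
move_arm(
  targets=[
    [[0.006,0,0],[0,0,0.003],0.4],
    [[0.012,0,0],[0,0,0.006],0.4],
    [[0.018,-0.0003,0],[0,0,0.008],0.4],
    [[0.024,-0.0003,0],[0,0,0.008],0.4],
    [[0.03,-0.0005,0],[0,0,0.008],0.4],
    [[0.036,-0.0005,0],[0,0,0.008],0.4],
    [[0.042,-0.0007,0],[0,0,0.008],0.4],
    [[0.048,-0.0007,0],[0,0,0.008],0.4],
    [[0.054,-0.001,0],[0,0,0.008],0.4],
    [[0.06,-0.001,0],[0,0,0.008],0.4],
  ],
)

```text
time_s: 14.0
tool_pos: [0.5559, -0.0897, 0.0171]
eef_rot: [0.999, -0.043, -0.0, -0.0]
wrist_force: [-3.6, -0.2, 1.7]
grip_width: 0.0513
```

```bash
python3 look.py 10; python3 crop.py 10 332 140 225 207; python3 -c "
from h import *
plan(.0115,-.061,.018,-90)"
```

```text
t 14.1 world [ 0.6196 -0.0957  0.018 ] now [ 0.5565 -0.0898  0.0172] shift [ 0.1056  0.0007 -0.0012] turn [ 0.0001 -0.002  -0.0076]
toolrack [-0.0519 -0.0602 -1.5768] F [-1.08 -0.35  0.43] grip 0.05115928026462889
```

View pics/top10d.png

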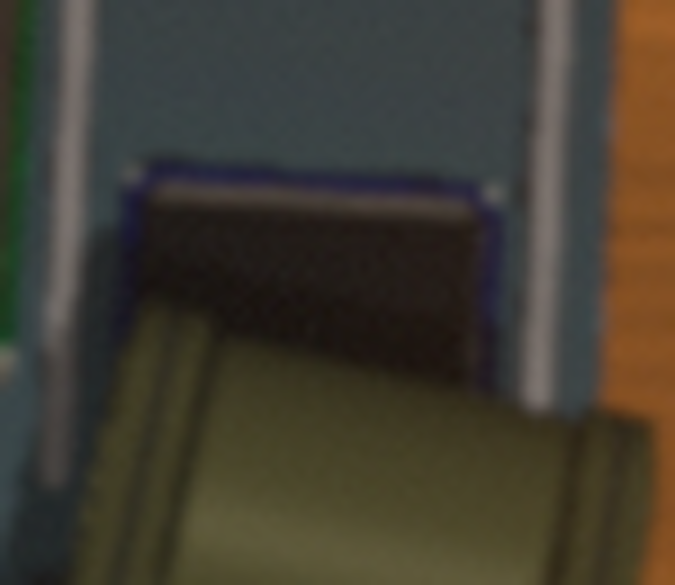

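View pics/scene10d.png

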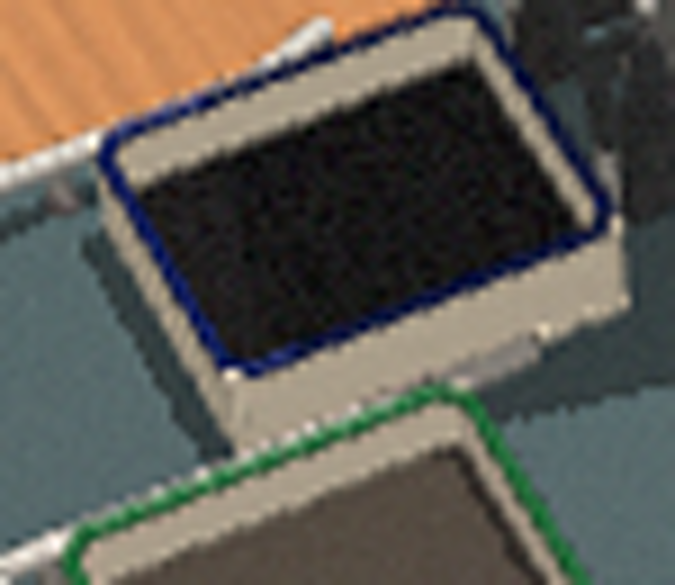

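Gaps are unchanged on both sides (34 px left and 24 px right in the crop, before parallax). I'll push another 45 mm.

Emit:
move_arm(
  targets=[
    [[0.007,0,0],[0,0,0],0.4],
    [[0.014,0,0],[0,0,0],0.4],
    [[0.021,0,0],[0,0,0],0.4],
    [[0.029,-0.0002,0],[0,0,0],0.4],
    [[0.037,-0.0002,0],[0,0,0],0.4],
    [[0.045,-0.0004,0],[0,0,0],0.4],
    [[0.053,-0.0004,0],[0,0,0],0.4],
    [[0.061,-0.0006,0],[0,0,0],0.4],
    [[0.069,-0.0006,0],[0,0,0],0.4],
    [[0.075,-0.0006,0],[0,0,0],0.4],
  ],
)

```text
time_s: 15.35
tool_pos: [0.6009, -0.0933, 0.0171]
eef_rot: [0.999, -0.043, 0.0, -0.0]
wrist_force: [-3.0, 0.5, 2.0]
grip_width: 0.0514
```

```bash
python3 look.py 11; python3 crop.py 11 332 118 200 215; python3 -c "
from h import *
plan(.0115,-.0605,.018,-90)"
```

```text
t 15.45 world [ 0.6196 -0.0952  0.018 ] now [ 0.6013 -0.0934  0.0172] shift [ 0.0306  0.0005 -0.0013] turn [ 0.0001 -0.0018 -0.0076]
toolrack [-0.0069 -0.0601 -1.5768] F [-0.36  0.89 -0.78] grip 0.05110728684864947
```

View pics/top11d.png

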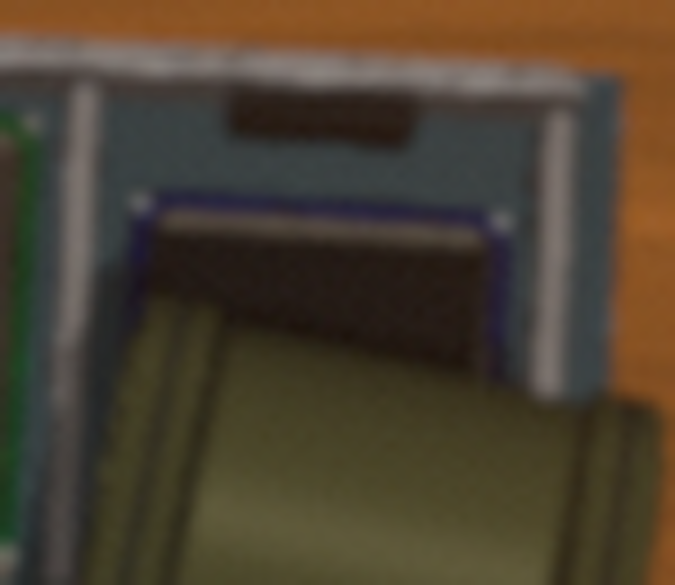

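View pics/scene11d.png

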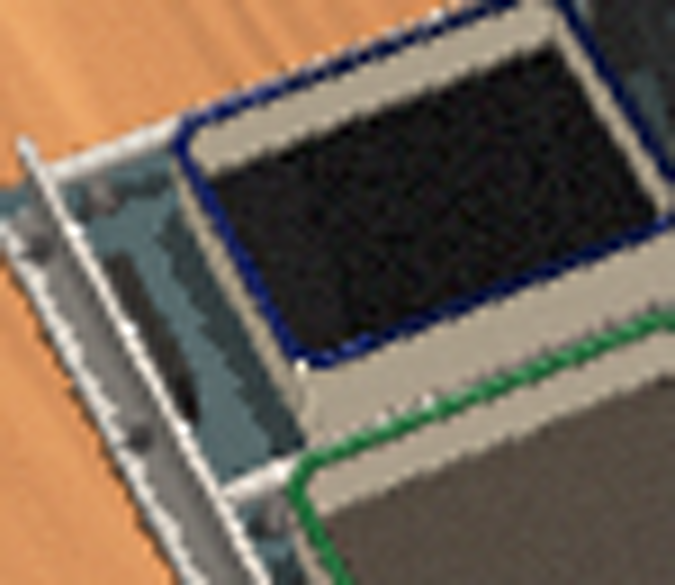

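```bash
cat > m6.py <<'E'
from m2 import *
from scipy.optimize import fsolve
def back(n,uv,z):
    f=lambda p:proj(n,[p[0],p[1],z])[0]-uv
    w=fsolve(f,[.7,-.1]); return rel(RK,[*w,0])[:2]
p=lambda c:up(c,9,(332,118)); q=lambda c:up(c,9,(200,215))
print("buffer near L,R",back("top",p((232,136)),.031),back("top",p((410,146)),.031))
print("rim far L,R",back("top",p((135,188)),.044),back("top",p((514,210)),.044))
print("rail L,R inner at row 250",back("top",p((92,250)),.024),back("top",p((538,250)),.024))
print("scene rim far L,R",back("scene",q((300,368)),.044),back("scene",q((174,145)),.044))
print("scene buffer top near",back("scene",q((194,395)),.031),back("scene",q((125,258)),.031))
E
python3 m6.py
```

```text
buffer near L,R [ 0.14097513 -0.03845496] [ 0.14096623 -0.08543656]
rim far L,R [ 0.12271136 -0.01332636] [ 0.12249763 -0.11239803]
rail L,R inner at row 250 [ 0.11004411 -0.00336386] [ 0.1167019  -0.12115184]
scene rim far L,R [ 0.12378783 -0.01527273] [ 0.12375654 -0.10369359]
scene buffer top near [ 0.14965486 -0.03062669] [ 0.1482144  -0.08364404]
```

Gap to the buffer is 18–21 mm (the scene view's estimate of 25 mm is off because the buffer edge is ambiguous there). y ≈ −63 and straight. I'll push 15 mm slowly, then look.

Emit:
move_arm(
  targets=[
    [[0.005,0,0],[0,0,0],0.4],
    [[0.01,0,0],[0,0,0],0.4],
    [[0.014,0,0],[0,0,0],0.4],
    [[0.018,0,0],[0,0,0],0.4],
    [[0.021,0,0],[0,0,0],0.4],
    [[0.024,0,0],[0,0,0],0.4],
    [[0.025,0,0],[0,0,0],0.4],
    [[0.025,0,0],[0,0,0],0.4],
  ],
)

```text
time_s: 16.45
tool_pos: [0.6156, -0.0946, 0.0171]
eef_rot: [0.999, -0.043, 0.0, 0.0]
wrist_force: [-2.7, 0.4, 0.6]
grip_width: 0.0516
```

```bash
python3 look.py 12; python3 crop.py 12 332 118 195 215; python3 -c "
from h import *
plan(.0115,-.0605,.018,-90)"
```

```text
t 16.55 world [ 0.6196 -0.0952  0.018 ] now [ 0.6156 -0.0946  0.0171] shift [ 0.0068  0.0005 -0.0014] turn [ 0.     -0.0005 -0.0077]
toolrack [ 0.0074 -0.0602 -1.5768] F [-1.77  0.34  1.1 ] grip 0.051084502305789314
```

View pics/top12d.png

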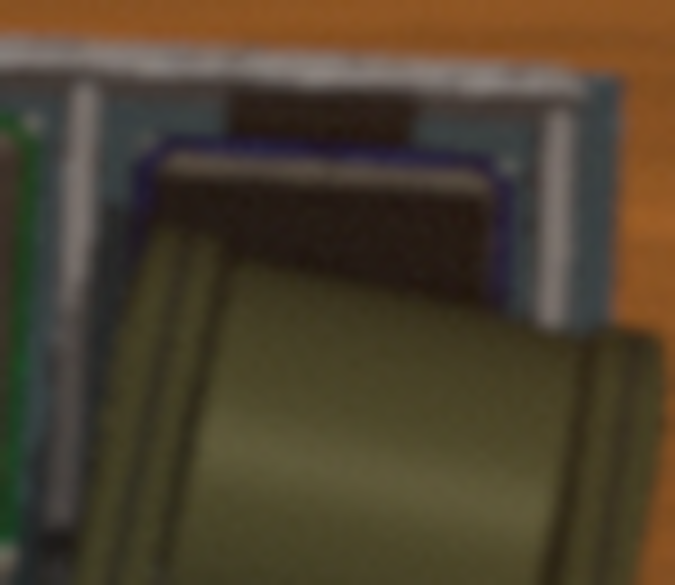

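View pics/scene12d.png

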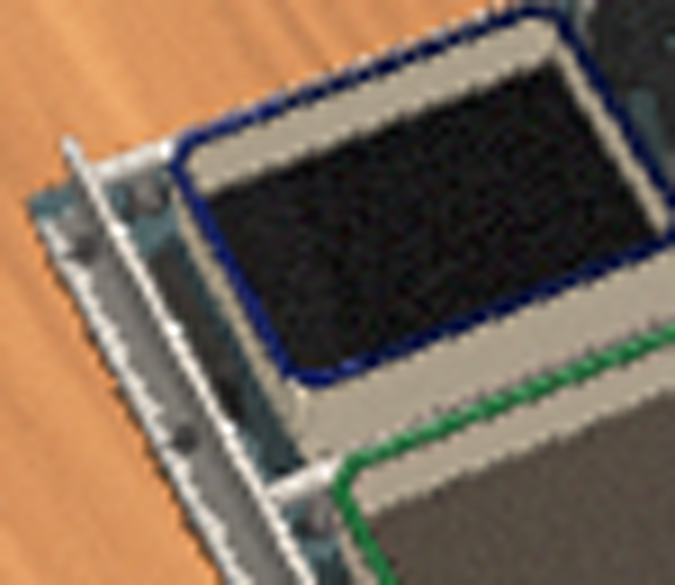

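Run:
```python
import cv2
im=cv2.imread('pics/top12.png')[115:155,280:410]; cv2.imwrite('pics/top12e.png',cv2.resize(im,None,fx=6,fy=6,interpolation=cv2.INTER_CUBIC))
im=cv2.imread('pics/scene12.png')[210:315,195:275]; cv2.imwrite('pics/scene12e.png',cv2.resize(im,None,fx=7,fy=5.7,interpolation=cv2.INTER_CUBIC))
```

```text
(no output)
```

View pics/top12e.png

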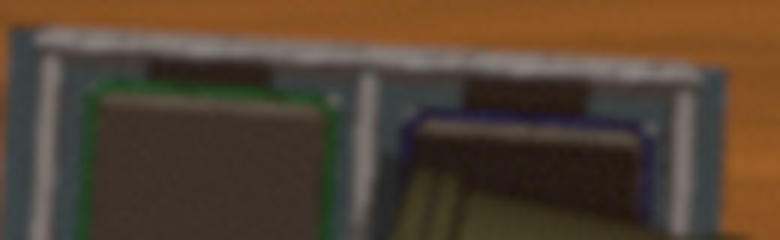

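View pics/scene12e.png

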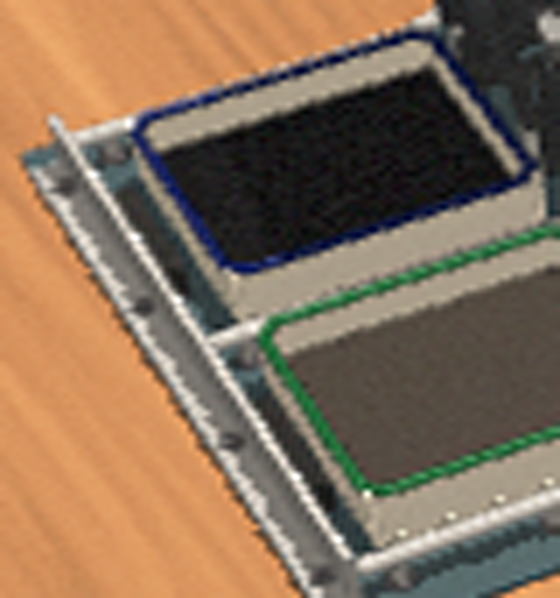

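The blue pan stands about 3 mm farther from its buffer than the green one does. The tool readout says about 6 mm remain, the top view 4–6 mm. I'll creep on by 3 mm in sub-millimetre steps.

Emit:
move_arm(
  targets=[
    [[0.001,0,0],[0,0,0],0.4],
    [[0.002,0,0],[0,0,0],0.4],
    [[0.003,0,0],[0,0,0],0.4],
    [[0.004,0,0],[0,0,0],0.4],
    [[0.005,0,0],[0,0,0],0.4],
    [[0.005,0,0],[0,0,0],0.4],
  ],
)

```text
time_s: 17.3
tool_pos: [0.6186, -0.0949, 0.0171]
eef_rot: [0.999, -0.043, 0.0, 0.0]
wrist_force: [-2.8, -0.0, 0.8]
grip_width: 0.0508
```

```bash
python3 look.py 13
python3 - <<'E'
from h import *
plan(.0115,-.0605,.018,-90)
im=cv2.imread('pics/top13.png')[115:155,280:410]; cv2.imwrite('pics/top13e.png',cv2.resize(im,None,fx=6,fy=6,interpolation=cv2.INTER_CUBIC))
im=cv2.imread('pics/scene13.png')[210:315,195:275]; cv2.imwrite('pics/scene13e.png',cv2.resize(im,None,fx=7,fy=5.7,interpolation=cv2.INTER_CUBIC))
E
```

```text
t 17.4 world [ 0.6196 -0.0952  0.018 ] now [ 0.6186 -0.0948  0.0171] shift [ 0.0018  0.0005 -0.0014] turn [ 0.     -0.0004 -0.0076]
toolrack [ 0.0104 -0.0602 -1.5768] F [-2.    1.59  0.12] grip 0.05091489307841002
```

View pics/top13e.png

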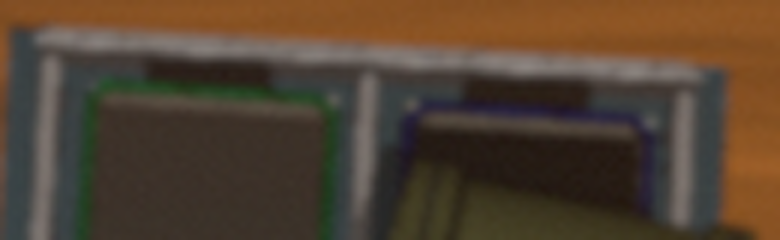

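View pics/scene13e.png

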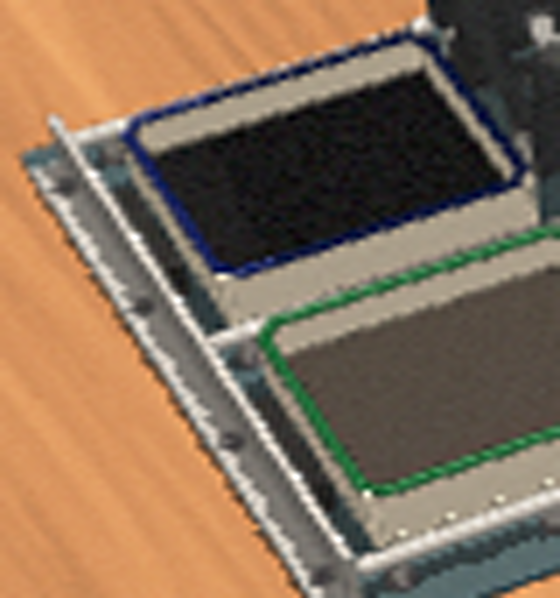

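Now level with the green pan and no rise in force. Another 1.5 mm, watching the force.

Emit:
move_arm(
  targets=[
    [[0.0008,0,0],[0,0,0],0.4],
    [[0.0016,0,0],[0,0,0],0.4],
    [[0.0025,0,0],[0,0,0],0.4],
    [[0.0025,0,0],[0,0,0],0.4],
  ],
)

```text
time_s: 17.9
tool_pos: [0.62, -0.095, 0.0171]
eef_rot: [0.999, -0.043, 0.0, 0.0]
wrist_force: [-2.7, 0.2, 1.6]
grip_width: 0.0514
```

```bash
python3 look.py 14
python3 - <<'E'
from m2 import *
plan(.0115,-.0605,.018,-90)
im=cv2.imread('pics/top14.png')[118:145,330:412]; cv2.imwrite('pics/top14e.png',cv2.resize(im,None,fx=9,fy=9,interpolation=cv2.INTER_CUBIC))
im=cv2.imread('pics/scene14.png')[210:275,195:275]; cv2.imwrite('pics/scene14e.png',cv2.resize(im,None,fx=9,fy=9,interpolation=cv2.INTER_CUBIC))
E
```

```text
t 18.0 world [ 0.6196 -0.0952  0.018 ] now [ 0.6201 -0.095   0.0171] shift [-0.0007  0.0005 -0.0015] turn [ 0.     -0.0003 -0.0077]
toolrack [ 0.0119 -0.0602 -1.5768] F [-2.28  0.3   0.93] grip 0.0515348868847331
```

View pics/top14e.png

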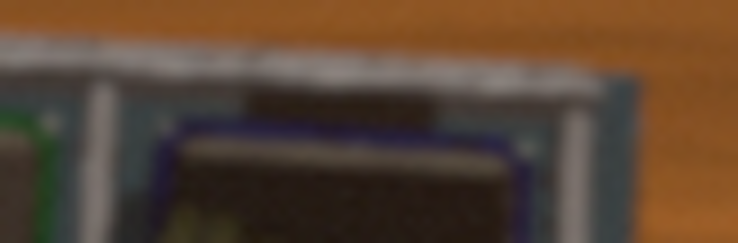

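View pics/scene14e.png

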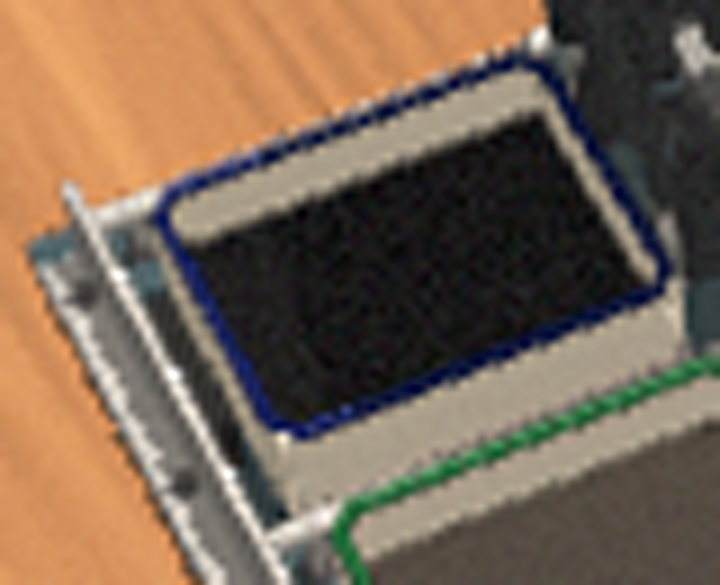

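Run:
```python
from m2 import *
t=up([(160,118),(535,142)],9,(330,118)); s=up([(285,445),(155,222),(555,60),(682,283)],9,(195,210))
rep("pan",t,s)
# relative to parked, same crops
t=up([(90,80),(340,95)],6,(280,115))
p,e=fit(RL,{"top":t},(.7,0,0)); print("parked far",rel(RK,p))
for x in (.145,.143,.141):
  print(x,[((proj("top",place(RK,[(x,y,.044)]))[0]-[330,118]+.5)*9-.5).round(0).tolist() for y in(-.013,-.113)])
print([((proj("top",place(RK,[(x,-.063,z)]))[0]-[330,118]+.5)*9-.5).round(0).tolist() for x,z in((.155,.04),(.155,.034),(.145,.031),(.145,.006))])
```

```text
pan ['top', 'scene'] rack [ 0.0816 -0.0609 -0.0222] err 3.38
pan ['top'] rack [ 0.0809 -0.0628 -0.0079] err 0.39
pan ['scene'] rack [ 0.0829 -0.0582 -0.0133] err 2.25
parked far [ 0.08056911  0.0610223  -0.00316175]
0.145 [[156.0, 104.0], [538.0, 125.0]]
0.143 [[156.0, 111.0], [538.0, 133.0]]
0.141 [[155.0, 119.0], [538.0, 140.0]]
[[348.0, 81.0], [346.0, 86.0], [344.0, 126.0], [337.0, 148.0]]
```

Estimates of the pan's position: the top camera gives rack x ≈ 81, scene 83 and tool 83.3 (home is 85). The images read the buffer itself 2–4 mm short too, so the gap is about 1–3 mm, inside the 6 mm allowed. I felt no contact. Backing off straight and then up.

Emit:
move_arm(
  targets=[
    [[-0.01,0,0],[0,0,0],0.4],
    [[-0.04,0,0],[0,0,0],0.4],
    [[-0.08,0,0],[0,0,0],0.4],
    [[-0.12,0,-0.02],[0,0,0],0.4],
    [[-0.16,0,-0.08],[0,0,0],0.4],
    [[-0.2,0,-0.16],[0,0,0],0.4],
    [[-0.24,0,-0.24],[0,0,0],0.4],
    [[-0.26,0,-0.3],[0,0,0],0.4],
    [[-0.26,0,-0.3],[0,0,0],0.4],
    [[-0.26,0,-0.3],[0,0,0],0.4],
  ],
)

```text
time_s: 19.25
tool_pos: [0.4644, -0.0814, 0.1965]
eef_rot: [0.999, -0.043, 0.0, -0.0]
wrist_force: [-0.5, -0.0, -0.3]
grip_width: 0.0513
```

```bash
python3 look.py 15; python3 crop.py 15 332 118 195 210; python3 -c "
from h import *
plan(.0115,-.0605,.018,-90)"
```

```text
t 19.35 world [ 0.6196 -0.0952  0.018 ] now [ 0.4639 -0.0813  0.1953] shift [0.2612 0.001  0.2948] turn [-0.0008  0.0033 -0.0076]
toolrack [-0.1448 -0.0591 -1.5767] F [ 0.49 -0.03  0.63] grip 0.05102018639438176
```

View pics/top15c.png

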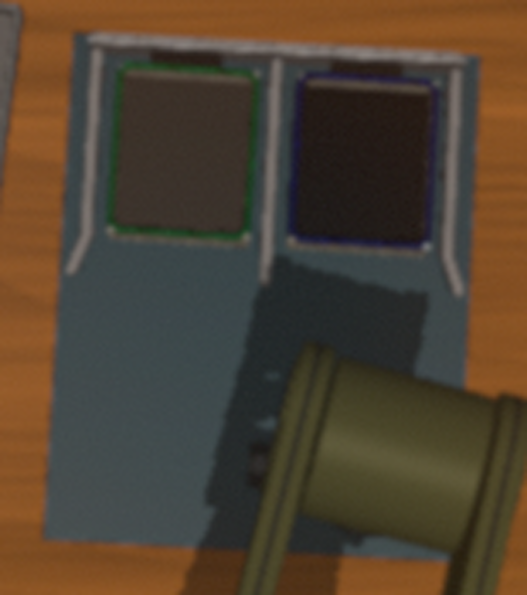

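View pics/top15d.png

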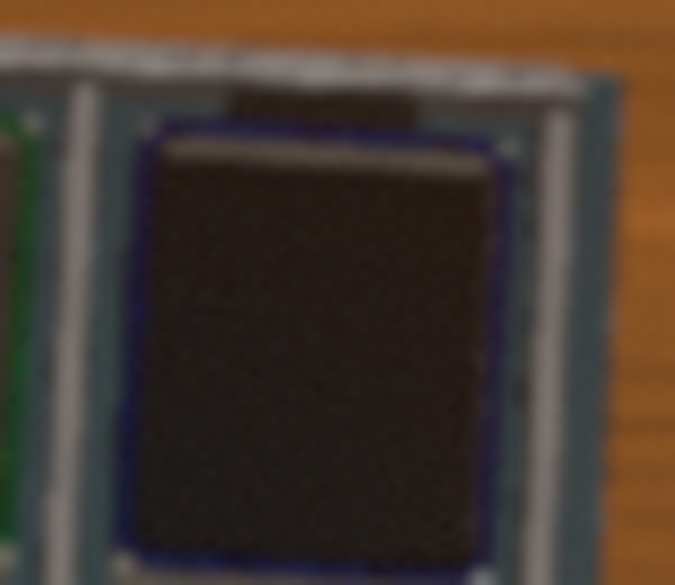

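View pics/scene15c.png

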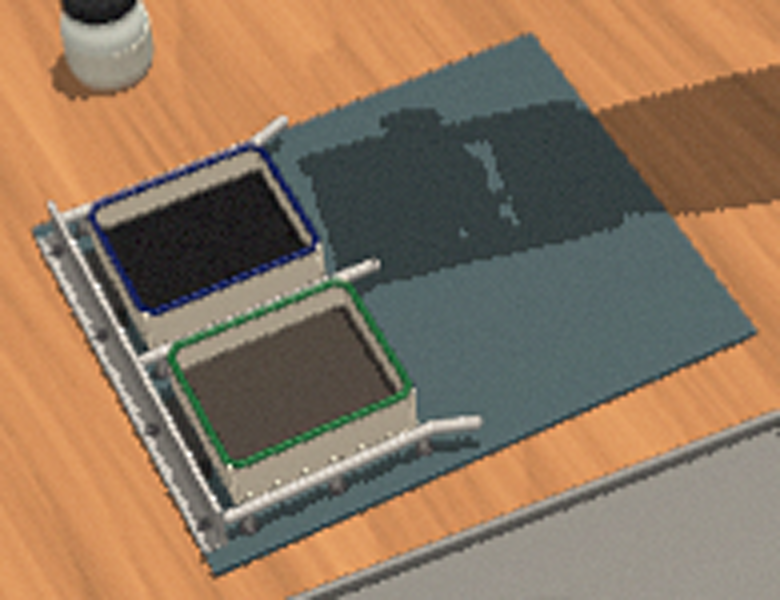

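```bash
python3 - <<'E'
from m2 import *
rep("pan c",T([(299,72),(440,80),(433,250),(286,242)]),S([(147,315),(87,214),(262,147),(324,243)]))
rep("parked",T([(120,64),(262,72),(248,240),(107,232)]),S([(235,466),(168,352),(345,280),(413,388)]))
rep("pan d",up([(143,115),(518,137)],9,(332,118)),None)
E
python3 - <<'E'
import cv2
im=cv2.imread('pics/scene15.png')[225:310,200:270]; cv2.imwrite('pics/scene15e.png',cv2.resize(im,None,fx=7,fy=7,interpolation=cv2.INTER_CUBIC))
E
```

```text
pan c ['top', 'scene'] rack [ 0.0819 -0.0626 -0.0032] err 2.85
pan c ['top'] rack [ 0.0816 -0.0631 -0.0046] err 0.58
pan c ['scene'] rack [ 0.0831 -0.06    0.0043] err 2.06
parked ['top', 'scene'] rack [ 0.0813  0.0615 -0.0046] err 2.57
parked ['top'] rack [ 0.0808  0.0611 -0.0146] err 0.91
parked ['scene'] rack [0.0823 0.0632 0.0141] err 2.41
pan d ['top'] rack [ 0.082  -0.0633 -0.0025] err 0.4
pan d ['top'] rack [ 0.082  -0.0633 -0.0025] err 0.4Traceback (most recent call last):
  File "<stdin>", line 4, in <module>
  File "m2.py", line 8, in rep
    p,e=fit(RL,o,(.5,0,0)); print(nm,list(o),"rack",rel(RK,p).round(4),"err",np.abs(e).max().round(2))
        ~~~^^^^^^^^^^^^^^^
  File "h.py", line 19, in fit
    r=least_squares(f,list(x0)+([0] if dz else []),loss='soft_l1'); return r.x,f(r.x).reshape(-1,2)
    return func(*args, **kwargs)
    vector_fun = VectorFunction(
        fun_wrapped,
    ...<6 lines>...
        workers=workers
    )
    self._update_fun()
    ~~~~~~~~~~~~~~~~^^
    self.f = self.fun_wrapped(xp_copy(self.x))
             ~~~~~~~~~~~~~~~~^^^^^^^^^^^^^^^^^
    return np.atleast_1d(self.fun(x))
                         ~~~~~~~~^^^
    return self.f(x, *self.args, **self.kwargs)
           ~~~~~~^^^^^^^^^^^^^^^^^^^^^^^^^^^^^^
  File "h.py", line 18, in f
    return np.concatenate([(proj(n,W[:len(uv)])-uv).ravel() for n,uv in obs.items()])
           ~~~~~~~~~~~~~~^^^^^^^^^^^^^^^^^^^^^^^^^^^^^^^^^^^^^^^^^^^^^^^^^^^^^^^^^^^^
ValueError: need at least one array to concatenate
```

View pics/scene15e.png

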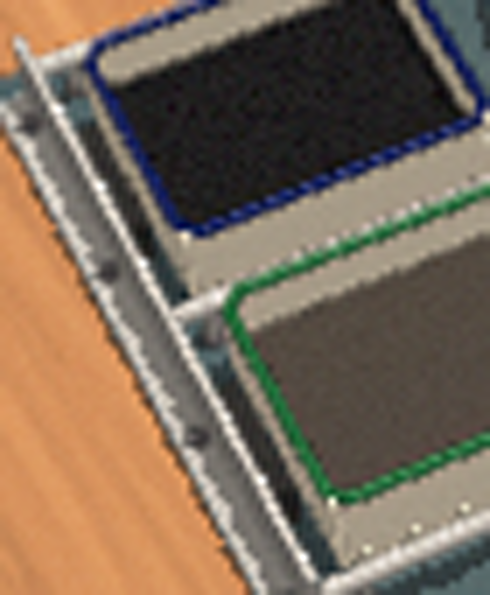

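The pan is as close to its buffer as the green one (0.7 mm nearer). y ≈ −63, yaw ≈ −0.004. The tool is 0.2 m up and clear, so I'm handing in.

```bash
python3 -c "
from h import *
a=cv2.imread('pics/top0.png').astype(int);b=cv2.imread('pics/top15.png').astype(int)
for n,(c,r,w,h) in dict(beaker=(180,140,40,40),forceps=(158,195,50,45),jar=(432,150,36,36),parked=(288,125,50,60)).items(): print(n,np.abs(a-b)[r:r+h,c:c+w].mean().round(2))
print(env.job_done())"
```

```text
beaker 1.74
forceps 1.63
jar 1.55
parked 1.18
the job is handed in; nothing more can be done
None
```

I pushed the blue-rimmed pan down the free (right-hand) lane to its buffer and handed the job in at about 19 s; no verdict is reported. First I pushed it sideways with two fingertips to centre it and take out most of the skew before the mouth. Then I pushed from behind with both tips, which straightened the rest, and checked the images along the way. I never gripped or lifted it. The tool then backed straight out and stopped about 0.2 m above the bench.

- **Pan:** the last images put it on the lane's centre line (rack y about −63 mm by the top view) and straight to about 0.005 rad. It sits level with the green pan, about 0.7 mm nearer its buffer.
- **Bystanders:** the beaker, forceps, jar and green-rimmed pan look unchanged between the first and last top pictures, with differences at noise level.
- **Contact:** wrist force readings while pushing stayed around 5 N or less. I saw no contact with the rails in any picture, with roughly 7–8 mm free on each side inside the lane.
- **Disagreement:** the gap to the buffer came out at about 1.7 mm from the tool position, 2 mm from the scene view and 3–3.5 mm from the top view. All are within the 6 mm allowed. The scene view also put the pan up to 3 mm left of the top view's value, still within tolerance.

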